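# Fetch the tumbler from the back of the sink organiser

## Task

Get the black tumbler out from the back of the crowded organiser tray: first stand the soap dispenser, the bamboo brush holder and the soap bottle out of the way on the drying mat, then stand the tumbler in the middle of the cork coaster, and only after that put the three back in the tray, each on the very spot where it stood before. Set everything down upright without dropping it or tipping it over, and leave the carafe, the upturned mug and the bottle brush where they are.

Things in the scene. Friction and masses are not known exactly. Their poses are not given: they have to be found in the camera images.
- tumbler: Black ceramic tumbler, open at the top, no handle: 85 high, 58 across the foot widening to 66 across the rim, wall 4. Stands upright in the tray at the middle of the back row, 10 to 15 in front of the tray's back panel. Origin: centre of its underside; z up. About 0.3 kg.
- dispenser: Brushed steel soap dispenser, rigid: upright cylinder 62 across, 132 high; above it a shoulder to 138, a collar 30 across (138-152), a thin stem and a round head 28 across (164-178) with a thin spout reaching 50 from the axis towards its own -x at height 158-177. Origin: centre of underside, z up. About 0.4 kg. Stands left of, right of or in front of the tumbler.
- brush_holder: Empty bamboo brush holder: square upright box, open at the top, 62 by 62 (sides along its x and y), 130 high, wall 6. Origin: centre of its underside; z up. About 0.25 kg. Stands beside or in front of the tumbler.
- soap_bottle: White plastic dish-soap bottle with a grey cap: flat rounded block 38 thick (its x) by 62 wide (its y), 128 high, then a neck and a cap 29 across from 148 up to 174. Origin: centre of its underside; z up. About 0.4 kg. Stands beside or in front of the tumbler.
- organiser: Half-round steel tray, fixed. Origin: at worktop height under the middle of its back row; x to its back, y to its left. Floor 6 high; rim 16 high on a half circle of radius 120 on the -x side; upright back panel at x = 45, 83 high, 240 long. The tumbler stands near the origin, the other three (in any order) near (0, 76), (0, -76) and (-73, 0), leaving gaps of 5 to 20 to the tumbler.
- drying_mat: Dark grey ribbed drying mat, fixed flat on the worktop, 200 (its x) by 260 (its y), 7 thick with its ribs (things stand at 6). The side area: left or right of the tray. Origin: centre of its underside. The upturned mug stands near its (+x, +y) corner, about (55, 78) from the origin; the rest is free.
- coaster: Round cork coaster, fixed on the worktop, 100 across, 8 thick, on the other side of the tray from the mat. Origin: centre of its underside.
- carafe: Closed glass carafe with a cork stopper, 88 across at the foot, 217 high, standing on the worktop about 125 beyond the coaster (in +x of the room). Bystander, to be left alone. Origin: centre of its underside.
- mug: White ceramic mug standing upside down on the drying mat, 68 across, 87 high, handle reaching 61 out towards its own +y. Bystander, to be left alone. Origin: centre of the end it stands on.
- bottle_brush: Silver plastic bottle brush lying on the worktop between robot and tray, 255 long along its x, from -210 to +43 (bristle head, 43 across and high, at the +x end). Bystander, to be left alone. Origin: on the worktop under the middle of the bristle head. Farther off, along the worktop's edges, stand only fixed things: jars, dish rack, kettle, toaster, sink with tap.
Things that resemble listed ones, but are neither listed nor needed, are in the scene too. There is more than one size of the tumbler; the job needs the larger.

How it is judged (in metres and radians):
On the way, in this order (a step that is already met when the one before it is completed fails the run):
1. dispenser, brush holder and soap bottle all stand upright on the drying mat, let go (x of dispenser in the frame of drying_mat between -0.1 and 0.1 m and y of dispenser in the frame of drying_mat between -0.13 and 0.13 m and z of each of dispenser, brush_holder, soap_bottle in the frame of drying_mat below 0.012 m and angle between each of dispenser, brush_holder, soap_bottle's own z axis and vertical below 0.1 rad and linear speed of each of dispenser, brush_holder, soap_bottle below 0.05 m/s and contact force between the fingers and dispenser below 0.1 N and x of brush_holder in the frame of drying_mat between -0.1 and 0.1 m and y of brush_holder in the frame of drying_mat between -0.13 and 0.13 m and contact force between the fingers and brush_holder below 0.1 N and x of soap_bottle in the frame of drying_mat between -0.1 and 0.1 m and y of soap_bottle in the frame of drying_mat between -0.13 and 0.13 m and contact force between the fingers and soap_bottle below 0.1 N), for 0.2 s.
2. the tumbler stands on the coaster, let go, while the other three are still on the mat (all of step 1 and horizontal distance between tumbler and coaster below 0.015 m and z of tumbler in the frame of coaster between 0.005 and 0.012 m and angle between tumbler's own z axis and vertical below 0.1 rad and linear speed of tumbler below 0.05 m/s and contact force between the fingers and tumbler below 0.1 N), for 0.2 s.
At the end, for the whole second after the job is handed in: The tumbler stands upright on the coaster, its centre within 15 mm of the coaster's centre; the dispenser, the brush holder and the soap bottle stand upright in the tray, each within 15 mm of where it stood at the start (turned either way); all are let go and at rest (horizontal distance between tumbler and coaster below 0.015 m and z of tumbler in the frame of coaster between 0.005 and 0.012 m and angle between each of tumbler, dispenser, brush_holder, soap_bottle's own z axis and vertical below 0.1 rad and linear speed of tumbler below 0.05 m/s and contact force between the fingers and tumbler below 0.1 N and distance of each of dispenser, brush_holder, soap_bottle from where it was at the start of the episode below 0.015 m and linear speed of each of dispenser, brush_holder, soap_bottle below 0.03 m/s and contact force between the fingers and dispenser below 0.1 N and contact force between the fingers and brush_holder below 0.1 N and contact force between the fingers and soap_bottle below 0.1 N); the robot touches nothing.
It fails at once if the tumbler, dispenser, brush holder or soap bottle is tipped over (angle between any of dispenser, brush_holder, soap_bottle, tumbler's own z axis and vertical above 0.6 rad).
It fails at once if one of these four is dropped (falls freely by more than about 2 cm) ((contact force between the fingers and dispenser below 0.05 N and linear speed of dispenser above 0.6 m/s) or (contact force between the fingers and brush_holder below 0.05 N and linear speed of brush_holder above 0.6 m/s) or (contact force between the fingers and soap_bottle below 0.05 N and linear speed of soap_bottle above 0.6 m/s) or (contact force between the fingers and tumbler below 0.05 N and linear speed of tumbler above 0.6 m/s)).
It fails at once if the carafe is moved by more than 3 cm or tipped (distance of carafe from where it was at the start of the episode above 0.03 m or angle between carafe's own z axis and vertical above 0.4 rad).
It fails at once if the mug is moved by more than 3 cm or tipped (distance of mug from where it was at the start of the episode above 0.03 m or angle between mug's own z axis and vertical above 0.4 rad).
It fails at once if the bottle brush is moved by more than 3 cm or tipped (distance of bottle_brush from where it was at the start of the episode above 0.03 m or angle between bottle_brush's own z axis and vertical above 0.4 rad).
It also fails if it takes over 147 s, if anything falls off the work surface, if the arm or the gripper's body presses on something with over 40 N, if the wrist force passes 120 N, or if a joint passes its speed limit or range.

## Robot

A 6-joint arm with a two-finger parallel gripper is mounted at the origin on the work surface. World frame = base frame: x ahead of the robot, y to its left, z up, the work surface at z = 0. Lengths are in mm, angles in degrees, forces in N, time in s.
With the tool pointing down it reaches from about 300 to 850 mm from the base axis. Payload 4.2 kg.
Tool frame: the origin (TCP) lies between the finger pads; the fingertips stand ahead of it and the grasp point (between the pads) lies 8 mm behind it (env.tip_reach is the x of the fingertips in the tool frame, in mm); x points along the fingers, y is the direction in which the jaws open and shut, and the axes are right-handed (so a half turn about x gives the same grasp; the last joint's range is limited). The gripper opens to 91 mm and grips with 3 to 60 N. Pads are 32 mm wide; open, the fingers measure 118 mm over their backs; the gripper's body (76 mm by 178 mm) begins 60 mm behind the grasp point.
Start: joints at [65.833, 18.312, 89.639, -0, 72.044, -1.146], TCP at [224.872, 529.221, 224.976] pointing down, gripper open.
Joint ranges: [-177.97, 177.97], [-48.28, 115.42], [12.27, 149.76], [-77.06, 257.06], [2.81, 150.46], [-146.56, 146.56]. Speed limits (degrees/s): [147.25, 147.25, 180, 180, 180, 180].

## Interface

Orientations are given as [roll, pitch, yaw] about the fixed x, y, z axes, in that order (R = Rz(yaw) Ry(pitch) Rx(roll)).
In Python, from workcell import env, cams gives the robot as it stands.
- The arm moves only by the tool arm_command, never from a script. Its argument "deltas" is a list of rows, each a list of 3 entries, a list of its own where there are three numbers: the opening, from 0 (shut) to 1 (fully open), then the shift along the world's x, y, z in mm, then the turn about the world's z in rad. A call has 1 to 20 rows; each row is the pose to reach, as a shift and turn from the pose commanded when the call began; what a row does not reach only later rows make up. A row lasts 1/10 s, in which the tool goes at most 50 mm and 8.59 degrees, less where a joint would pass 70% of its speed; a pose out of reach is approached as far as the arm can. A call with a gripper value outside its range is refused whole. The fingers move at their own pace and stop on an object; "grip_force" is the grip in N (left out, the last holds). Time passes only in rows, so rows that repeat a pose let the fingers close. It gives the time, the measured TCP pose, the force and the opening at its end, in the units of the state.
- env.state(): the state, without advancing time (a new reading comes with each control period).
- cams.grab_frame(name): name is "side" or "top"; returns a dict with "img" (384x512x3 uint8, red, green, blue), "K" (3x3 intrinsics, pixels), "rvec" (rotation vector, rad) and "tvec" (3), from world to camera coordinates, as OpenCV has them. Camera axes: x right, y down, z forward; pixel columns grow to the right and rows downward; lengths in mm; the calibration is good to about 2 mm. A picture is of the moment at which its call begins. There is no depth.
- env.job_done(): hands the job in, once; it reports no verdict.
Trained networks look in a picture, given as the dict that the camera call returned (one of the last four; its "shot" number tells which), for a name from the list of things; names that differ only in an ending like _2 or _b are one class to them, and where a whole thing is asked for, a point or a joint stands for the part that bears it (a point fixed in the world has none). Each returns a list of dicts, best first, with "conf" (0 to 1); they miss things now and then, are a little off and sometimes report something else, mostly with a low value. They report only what shows in the picture. A call takes as long as a camera call. They do not tell look-alikes from the thing itself.
- cams.silhouettes(picture, name): "region" (384x512 bool, what is visible of it) and "centre" ([column, row] in pixels, amid what is visible of it).
The state is a dict: "time_s": time; "qpos": joint angles; "qvel": joint speeds; "effort": joint torques, N m; "ee_pos": TCP position; "ee_rot": TCP orientation; "force": force on the tool from outside, world axes, zero at the start; "torque": the same for the moment, N m; "gripper_width": finger opening in mm.
Only numpy, scipy, OpenCV 4.12 (cv2) and the standard library are available. Lean on these libraries where they do the work, as an engineer would, in place of code of your own. Each camera call takes 0.05 s, during which the arm holds its last target.

## Working session

There is one attempt and no reset: what is moved stays moved. The work goes in short steps, Python scripts to look and compute and a tool call to move; the robot and the scene stay as the last step left them, time stands still between calls to the robot, and variables do not carry over. Pictures are saved under pics/ and viewed, and the job is handed in when it is done.

Besides the shell and the picture viewer there is one more tool, called by a JSON object that holds its "fn" and its "kwargs", one argument or row to a line. arm_command: Moves the arm, as the interface text tells. Its arguments: {"type":"object","properties":{"deltas":{"type":"array","items":{"type":"array"}},"grip_force":{"type":"number"}},"required":["deltas"]}

```bash
ls; mkdir -p pics; python3 - <<'E'
from workcell import env,cams
import cv2,json
print(env.state(), env.tip_reach)
for n in ["top","side"]:
    f=cams.grab_frame(n); cv2.imwrite(f"pics/{n}0.png",cv2.resize(f["img"][:,:,::-1],(800,600),interpolation=cv2.INTER_CUBIC))
    print(n,f["K"],f["rvec"],f["tvec"],f["shot"])
    for o in ["tumbler","dispenser","brush_holder","soap_bottle","organiser","drying_mat","coaster","carafe","mug","bottle_brush"]:
        print(o,[(round(d["conf"],2),[round(float(c)) for c in d["centre"]],int(d["region"].sum())) for d in cams.silhouettes(f,o)])
E
```

```text
pics
{'time_s': 0.0, 'qpos': array([ 6.58314817e+01,  1.83525671e+01,  8.97070012e+01, -2.17290636e-03,
        7.20430907e+01, -1.14705521e+00]), 'qvel': array([ 0.09765097,  0.00351131, -0.04570455, -0.04616846,  0.17565014,
        0.0494041 ]), 'effort': array([-2.65385243e-04, -4.12474751e+01, -2.31976765e+01,  7.26333540e-02,
        4.58228134e-02, -1.48515524e-04]), 'ee_pos': array([224.69005974, 528.75344875, 224.1069453 ]), 'ee_rot': array([ -89.99421897,   89.89732022, -113.01501026]), 'force': array([ 0.08968347, -0.00723969,  0.80902681]), 'torque': array([-0.05703323, -0.02441115,  0.03656722]), 'gripper_width': 90.93399409873689} 11.0
top [[478.87636968   0.         254.11976176]
 [  0.         478.87636968 192.20091822]
 [  0.           0.           1.        ]] [ 2.13597159 -2.14720674  0.11969927] [  55.48373222  559.22861461 1042.86828333] 1
tumbler [(0.87, [274, 142], 813), (0.7, [322, 217], 403)]
dispenser [(0.59, [307, 138], 1055)]
brush_holder [(0.66, [271, 175], 1107)]
soap_bottle [(0.86, [241, 144], 815), (0.17, [102, 217], 1115)]
organiser [(0.69, [259, 168]
[... 164 characters left out ...]
 1072)]
bottle_brush [(0.58, [270, 269], 1325)]
side [[456.51622588   0.         252.98998906]
 [  0.         456.51622588 183.85005807]
 [  0.           0.           1.        ]] [ 2.44629232 -0.26536524  0.11483224] [-545.54761924  122.9602164  1004.72786362] 2
tumbler [(0.85, [237, 224], 608), (0.75, [292, 172], 575)]
dispenser [(0.67, [309, 189], 1830)]
brush_holder [(0.64, [268, 172], 1762), (0.63, [288, 300], 2865)]
soap_bottle [(0.67, [288, 134], 818)]
organiser [(0.78, [288, 208], 2182)]
drying_mat [(0.98, [188, 123], 4567)]
coaster [(0.83, [225, 331], 2048)]
carafe [(0.95, [289, 296], 2915)]
mug [(0.66, [204, 83], 848), (0.4, [288, 134], 838)]
bottle_brush [(0.75, [182, 199], 1222)]
```

View pics/top0.png

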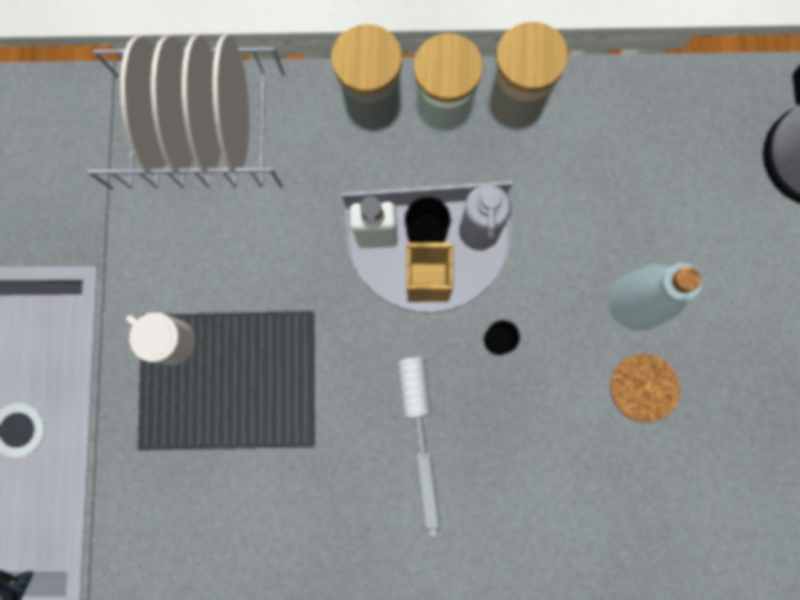

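View pics/side0.png

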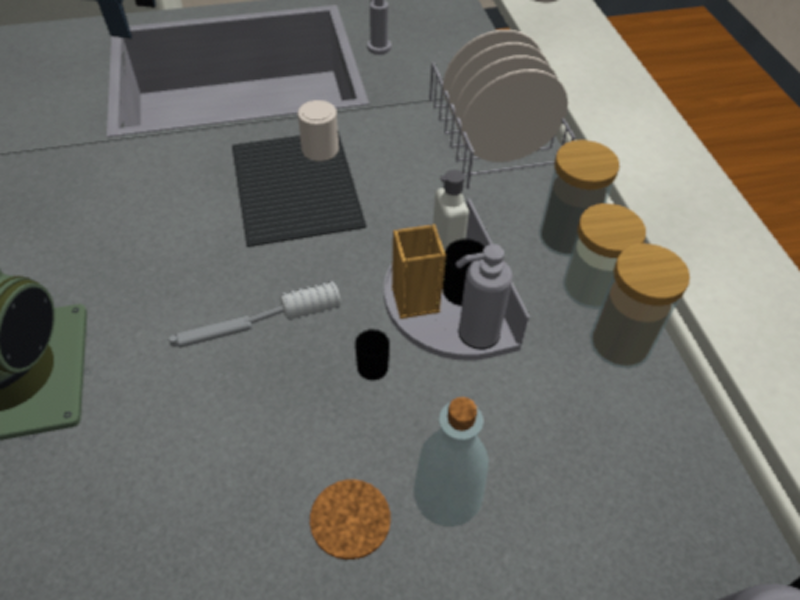

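```bash
cat > h.py <<'E'
from workcell import env,cams
import numpy as np,cv2
from scipy.optimize import minimize
def proj(f,P):
    p,_=cv2.projectPoints(np.asarray(P,float).reshape(-1,3),np.array(f["rvec"]),np.array(f["tvec"]),np.array(f["K"]),None); return p.reshape(-1,2)
def ray(f,uv,z):
    R,_=cv2.Rodrigues(np.array(f["rvec"]));t=np.array(f["tvec"]).reshape(3);K=np.array(f["K"])
    C=-R.T@t; d=R.T@np.linalg.inv(K)@np.array([uv[0],uv[1],1.]); s=(z-C[2])/d[2]; return C+s*d
def cyl(r0,r1,z0,z1,c=(0,0)):
    a=np.linspace(0,2*np.pi,48,endpoint=False)
    return np.vstack([np.c_[c[0]+r*np.cos(a),c[1]+r*np.sin(a),0*a+z] for r,z in((r0,z0),(r1,z1))])
def box(x0,x1,y0,y1,z0,z1):
    return np.array([[x,y,z] for x in(x0,x1) for y in(y0,y1) for z in(z0,z1)],float)
M={"tumbler":[cyl(29,33,0,85)],"tsmall":[cyl(25,27,0,60)],
"dispenser":[cyl(31,31,0,132),cyl(31,15,132,138),cyl(15,15,138,152),cyl(5,5,152,164),cyl(14,14,164,178),box(-50,0,-4,4,160,175)],
"brush_holder":[box(-31,31,-31,31,0,130)],
"soap_bottle":[box(-19,19,-31,31,0,128),cyl(12,12,128,148),cyl(14.5,14.5,148,174)],
"coaster":[cyl(50,50,0,8)],"drying_mat":[box(-100,100,-130,130,0,7)],
"mug":[cyl(34,34,0,87),box(-5,5,30,61,15,70)],"carafe":[cyl(44,44,0,100)],
"bottle_brush":[box(-210,-40,-8,8,2,16),cyl(21.5,21.5,0,43)]}
S=4
def render(f,name,x,y,z,yaw):
    c,s=np.cos(yaw),np.sin(yaw);R=np.array([[c,-s,0],[s,c,0],[0,0,1]])
    m=np.zeros((384*S,512*S),np.uint8)
    for p in M[name]:
        q=proj(f,p@R.T+[x,y,z]); h=cv2.convexHull((((q+.5)*S)).astype(np.float32)).astype(np.int32)
        cv2.fillConvexPoly(m,h,255)
    return cv2.resize(m,(512,384),interpolation=cv2.INTER_AREA)/255.
def fit(fs,masks,igns,name,x0,steps=(15,15,.25),free=3,z=None):
    def cost(p):
        zz=z if z is not None else p[3]
        e=0
        for f,m,i in zip(fs,masks,igns):
            if m is None: continue
            d=np.abs(render(f,name,p[0],p[1],zz,p[2])-m); d[i]=0
            e+=d.sum()/m.sum()
        return e
    x0=np.array(x0,float);n=len(x0);sim=np.vstack([x0]+[x0+np.eye(n)[k]*(list(steps)+[15])[k] for k in range(n)])
    r=minimize(cost,x0,method="Nelder-Mead",options=dict(initial_simplex=sim,xatol=.05,fatol=1e-4,maxiter=250))
    sim=np.vstack([r.x]+[r.x+np.eye(n)[k]*([5,5,.1,5])[k] for k in range(n)])
    return minimize(cost,r.x,method="Nelder-Mead",options=dict(initial_simplex=sim,xatol=.05,fatol=1e-4,maxiter=200))
E
cat > m.py <<'E'
from h import *
import pickle
fs=[cams.grab_frame(n) for n in("top","side")]
names=["tumbler","dispenser","brush_holder","soap_bottle","coaster","drying_mat","mug","carafe","bottle_brush"]
D={}
for k in range(2):
    for o in names: D[k,o]=cams.silhouettes(fs[k],o)
pickle.dump((fs,D),open("d0.pkl","wb"))
E
python3 m.py; cat > m2.py <<'E'
from h import *
import pickle
fs,D=pickle.load(open("d0.pkl","rb"))
cen={"tumbler":[(274,142),(292,172)],"dispenser":[(307,138),(309,189)],"brush_holder":[(271,175),(268,172)],"soap_bottle":[(241,144),(288,134)],
"coaster":[(414,249),(225,331)],"drying_mat":[(154,246),(188,123)],"mug":[(101,216),(204,83)],"carafe":[(419,189),(289,296)],"bottle_brush":[(270,269),(182,199)]}
mk={}
for o in cen:
    for k in range(2):
        L=[d for d in D[k,o] if np.hypot(*(np.array(d["centre"])-cen[o][k]))<15]
        mk[k,o]=L[0]["region"] if L else None
        if not L: print("missing",k,o)
vis=[cv2.resize(f["img"][:,:,::-1],None,fx=3,fy=3,interpolation=cv2.INTER_CUBIC) for f in fs]
h={"tumbler":70,"dispenser":90,"brush_holder":90,"soap_bottle":100,"coaster":8,"drying_mat":7,"mug":50,"carafe":60,"bottle_brush":20}
zb={"coaster":0,"drying_mat":0,"carafe":0,"bottle_brush":0}
for o in cen:
    if o in("carafe","bottle_brush"): print(o,ray(fs[0],cen[o][0],h[o])[:2],ray(fs[1],cen[o][1],h[o])[:2]); continue
    p0=(ray(fs[0],cen[o][0],h[o])[:2]+ray(fs[1],cen[o][1],h[o])[:2])/2
    ms=[mk[k,o] for k in range(2)]; ig=[]
    for k in range(2):
        i=np.zeros((384,512),bool)
        for q in cen:
            if q!=o and mk[k,q] is not None and not(q=="drying_mat"): i|=mk[k,q]
        if ms[k] is not None: i&=~ms[k]
        ig.append(i)
    ks=[0,1]
    best=None
    yaws=[0,1.57,3.14,-1.57] if o in("dispenser","mug") else [0,1.57] if o=="soap_bottle" else [0.]
    for y0 in yaws:
        r=fit(fs,ms,ig,o,[*p0,y0],z=zb.get(o,6))
        if best is None or r.fun<best.fun:best=r
    zz=zb.get(o,6)
    out=[]
    for k in range(2):
        m2=[None,None];m2[k]=ms[k]
        if ms[k] is not None:
            r=fit(fs,m2,ig,o,best.x,steps=(5,5,.1),z=zz); out.append(np.r_[np.round(r.x,2),round(r.fun,3)])
    rz=fit(fs,ms,ig,o,[*best.x,zz])
    print(o,np.round(best.x,2),round(best.fun,3),"each",*out,"freez",np.round(rz.x,2))
    for k in range(2):
        m=(cv2.resize(render(fs[k],o,best.x[0],best.x[1],zz,best.x[2]),None,fx=3,fy=3)>.5).astype(np.uint8)
        c,_=cv2.findContours(m,0,2); cv2.drawContours(vis[k],c,-1,(0,0,255),1)
        if ms[k] is not None:
            c,_=cv2.findContours(cv2.resize(ms[k].astype(np.uint8),None,fx=3,fy=3,interpolation=0),0,2); cv2.drawContours(vis[k],c,-1,(0,255,0),1)
cv2.imwrite("pics/fit_top.png",vis[0][200:800,230:1030] if 0 else vis[0][300:860,600:1300])
cv2.imwrite("pics/fit_side.png",vis[1][330:730,650:1150])
cv2.imwrite("pics/fit_topb.png",cv2.resize(vis[0][540:900,200:1400],(800,240)))
E
python3 m2.py
```

```text
tumbler [6.656e+02 8.300e+00 8.000e-02] 0.093 each [6.6629e+02 8.4200e+00 9.0000e-02 3.4000e-02] [6.6376e+02 8.3500e+00 1.5000e-01 3.8000e-02] freez [6.6573e+02 8.3100e+00 2.4000e-01 5.2400e+00]
dispenser [ 6.693e+02 -7.073e+01 -7.000e-02] 0.097 each [ 6.7011e+02 -7.1010e+01 -8.0000e-02  3.5000e-02] [ 6.6816e+02 -6.9770e+01 -6.0000e-02  5.4000e-02] freez [ 6.6909e+02 -7.0760e+01  2.0000e-02  7.5300e+00]
brush_holder [ 5.9155e+02  6.9300e+00 -1.0000e-02] 0.07 each [ 5.9155e+02  6.9300e+00 -1.0000e-02  2.8000e-02] [ 5.9089e+02  7.6800e+00 -4.0000e-02  3.9000e-02] freez [ 5.9155e+02  6.9300e+00 -1.0000e-02  6.0000e+00]
soap_bottle [ 6.600e+02  8.273e+01 -7.000e-02] 0.176 each [6.6094e+02 8.2880e+01 4.0000e-02 8.1000e-02] [ 6.5861e+02  7.9860e+01 -8.0000e-02  4.7000e-02] freez [ 6.6047e+02  8.3320e+01 -4.0000e-02  2.9200e+00]
coaster [ 4.3219e+02 -3.0705e+02  5.0000e-02] 0.075 each [ 4.3324e+02 -3.0756e+02  1.0000e-01  3.1000e-02] [ 4.3174e+02 -3.0600e+02  6.0000e-02  2.9000e-02] freez [ 4.3225e+02 -3.0686e+02  1.7000e-01  2.2300e+00]
drying_mat [4.4684e+02 3.0594e+02 2.0000e-02] 0.054 each [4.4781e+02 3.0526e+02 1.0000e-02 1.6000e-02] [4.4559e+02 3.0843e+02 2.0000e-02 2.6000e-02] freez [4.4688e+02 3.0572e+02 1.0000e-02 2.4000e-01]
mug [501.8  385.17  -0.56] 0.25 each [ 5.0288e+02  3.8460e+02 -5.4000e-01  1.1100e-01] [ 5.0129e+02  3.8915e+02 -3.4000e-01  1.2200e-01] freez [501.98 387.14  -0.56   0.65]
carafe [ 561.20056176 -310.12472469] [ 563.5132914  -288.11743523]
bottle_brush [387.71567329  17.93381005] [393.82233787  15.56031215]
```

View pics/fit_top.png

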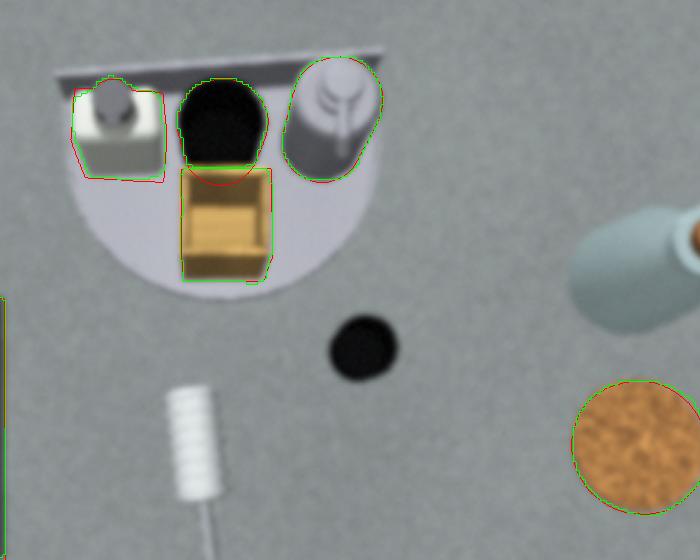

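View pics/fit_side.png

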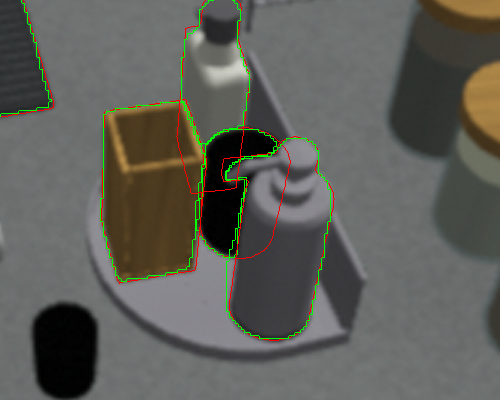

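View pics/fit_topb.png

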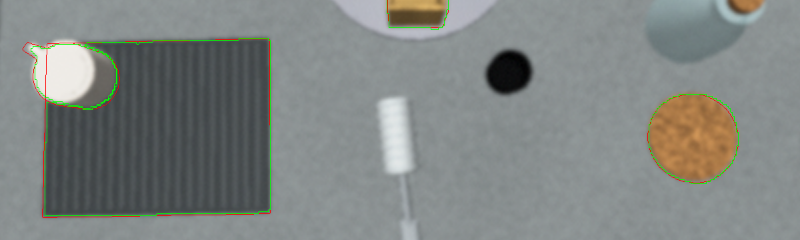

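```bash
python3 - <<'E'
from h import *
from scipy.spatial.transform import Rotation as R
s=env.state()
r=R.from_euler("xyz",s["ee_rot"],degrees=True).as_matrix()
print(r.round(3)); print("jaw angle to y, rad", np.arctan2(-r[0,1],r[1,1]))
f=cams.grab_frame("top")
c=f["img"][100:250,220:360,::-1]; cv2.imwrite("pics/crop_tum.png",cv2.resize(c,None,fx=4,fy=4,interpolation=2))
# widths of both
for d in cams.silhouettes(f,"tumbler"): 
    ys,xs=np.where(d["region"]); print(d["centre"],xs.max()-xs.min()+1)
E
```

```text
[[ 0.     0.391  0.92 ]
 [ 0.     0.92  -0.391]
 [-1.     0.     0.   ]]
jaw angle to y, rad -0.40179455650965945
[274.3, 141.2] 30
[320.3, 217.0] 22
```

View pics/crop_tum.png

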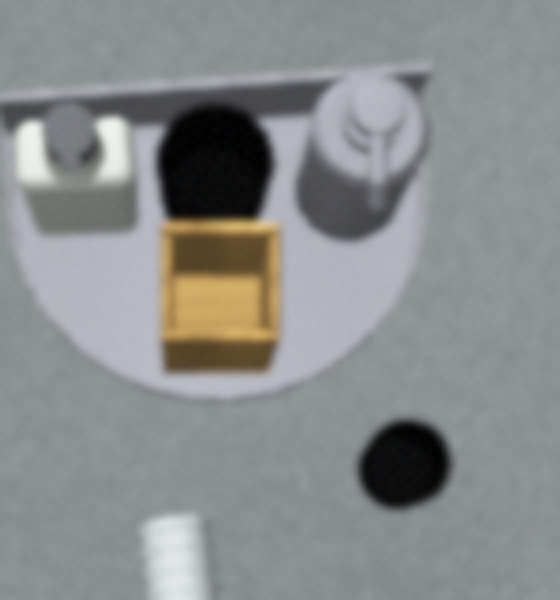

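{"fn": "arm_command", "kwargs": {
  "deltas": [
    [1,[22,-30,10],0.1],
    [1,[44,-60,30],0.2],
    [1,[67,-90,50],0.3],
    [1,[90,-120,65],0.4],
    [1,[115,-155,65],0.4],
    [1,[140,-190,65],0.4],
    [1,[165,-224,65],0.4],
    [1,[190,-258,65],0.4],
    [1,[215,-292,65],0.4],
    [1,[240,-325,65],0.4],
    [1,[265,-358,65],0.4],
    [1,[290,-392,65],0.4],
    [1,[315,-425,65],0.4],
    [1,[340,-460,65],0.4],
    [1,[365,-493,65],0.4],
    [1,[390,-527,65],0.4],
    [1,[415,-560,65],0.4],
    [1,[444,-600,65],0.4],
    [1,[444,-600,65],0.4],
    [1,[444,-600,65],0.4]
  ],
  "grip_force": 30
}}

```text
time_s: 4.2
ee_pos: [669.0, -71.7, 288.9]
ee_rot: [155.6, 89.9, 155.4]
force: [0.3, 0.6, -0.1]
gripper_width: 90.9
```

{"fn": "arm_command", "kwargs": {
  "deltas": [
    [1,[0,0.5,-30],0],
    [1,[0,0.5,-60],0],
    [1,[0,0.5,-90],0],
    [1,[0,0.5,-115],0],
    [1,[0,0.5,-135],0],
    [1,[0,0.5,-150],0],
    [1,[0,0.5,-160],0],
    [1,[0,0.5,-167],0],
    [1,[0,0.5,-167],0],
    [1,[0,0.5,-167],0],
    [1,[0,0.5,-167],0]
  ]
}}

```text
time_s: 5.3
ee_pos: [669.4, -70.3, 124.0]
ee_rot: [-2.9, 89.9, -3.0]
force: [-0.1, -0.2, 0.6]
gripper_width: 91.1
```

```bash
cat > pic.py <<'E'
from h import *
import sys
for n in("top","side"):
    f=cams.grab_frame(n); cv2.imwrite(f"pics/{sys.argv[1]}_{n}.png",cv2.resize(f["img"][:,:,::-1],(800,600),interpolation=2))
s=env.state();print(s["time_s"],s["ee_pos"],s["force"],s["gripper_width"])
E
python3 pic.py d1
```

```text
5.4 [669.28376166 -70.3434221  123.7748187 ] [ 0.77900103 -0.3949595  -0.60387943] 90.94807855701413
```

View pics/d1_side.png

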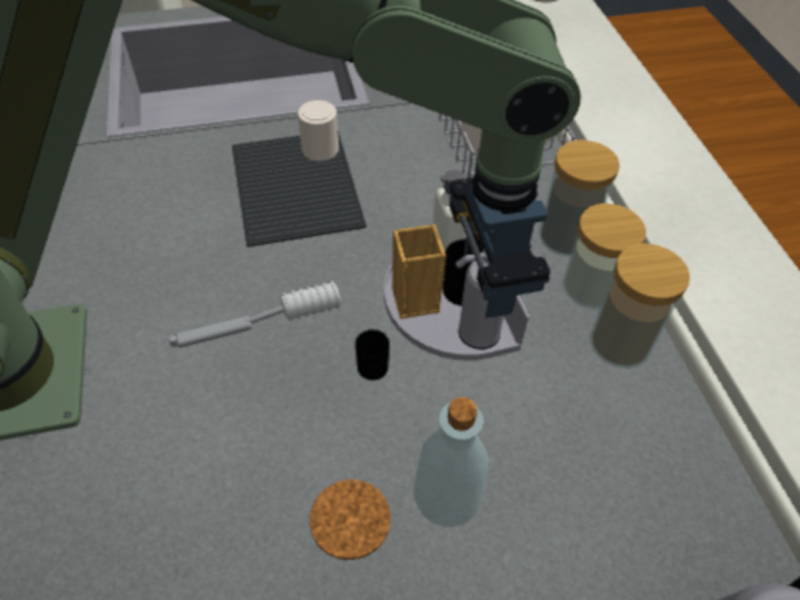

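{"fn": "arm_command", "kwargs": {
  "deltas": [
    [0,[0,0,0],0],
    [0,[0,0,0],0],
    [0,[0,0,0],0],
    [0,[0,0,0],0],
    [0,[0,0,0],0],
    [0,[0,0,0],0],
    [0,[0,0,0],0],
    [0,[0,0,0],0]
  ],
  "grip_force": 30
}}

```text
time_s: 6.2
ee_pos: [668.9, -70.3, 123.0]
ee_rot: [126.1, 90.0, 126.0]
force: [0.7, -0.2, 0.4]
gripper_width: 61.4
```

{"fn": "arm_command", "kwargs": {
  "deltas": [
    [0,[0,0,5],0],
    [0,[0,0,15],0],
    [0,[0,0,30],0],
    [0,[0,0,50],0],
    [0,[0,0,75],0],
    [0,[0,0,100],0],
    [0,[0,0,125],0],
    [0,[0,0,145],0],
    [0,[0,0,155],0],
    [0,[0,0,160],0],
    [0,[0,0,160],0]
  ]
}}

```text
time_s: 7.3
ee_pos: [668.8, -70.3, 283.0]
ee_rot: [80.5, 90.0, 80.4]
force: [0.0, -0.4, -3.7]
gripper_width: 61.4
```

```bash
python3 pic.py d2
```

```text
7.4 [668.38296969 -70.22827438 281.65779162] [-1.19306572 -0.42673547 -2.85429259] 61.66392756662694
```

View pics/d2_side.png

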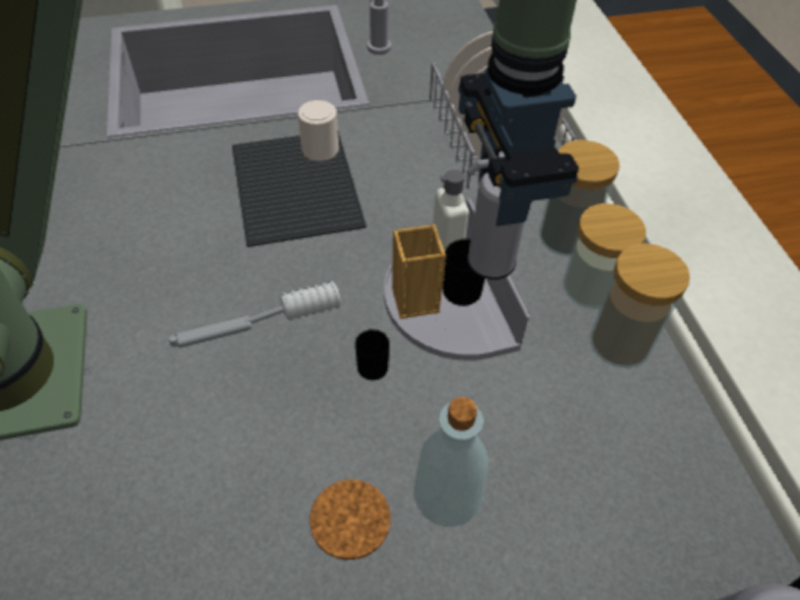

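{"fn": "arm_command", "kwargs": {
  "deltas": [
    [0,[-10,0,0],0],
    [0,[-30,5,0],0],
    [0,[-55,15,0],0],
    [0,[-80,30,0],0],
    [0,[-95,55,0],0],
    [0,[-107,82,0],0],
    [0,[-119,110,0],0],
    [0,[-131,140,0],0],
    [0,[-143,170,0],0],
    [0,[-155,200,0],0],
    [0,[-165,230,0],0],
    [0,[-174,258,0],0],
    [0,[-181,283,0],0],
    [0,[-186,300,0],0],
    [0,[-189,308,0],0],
    [0,[-189,310,0],0],
    [0,[-189,310,0],0],
    [0,[-189,310,0],0]
  ]
}}

```text
time_s: 9.2
ee_pos: [480.0, 238.8, 282.9]
ee_rot: [-102.2, 90.0, -102.4]
force: [0.6, -0.0, -3.4]
gripper_width: 61.2
```

{"fn": "arm_command", "kwargs": {
  "deltas": [
    [0,[0,0,-10],0],
    [0,[0,0,-30],0],
    [0,[0,0,-55],0],
    [0,[0,0,-80],0],
    [0,[0,0,-105],0],
    [0,[0,0,-125],0],
    [0,[0,0,-138],0],
    [0,[0,0,-145],0],
    [0,[0,0,-149],0],
    [0,[0,0,-152],0],
    [0,[0,0,-154],0],
    [0,[0,0,-156],0],
    [0,[0,0,-157],0],
    [0,[0,0,-157],0],
    [0,[0,0,-157],0]
  ]
}}

```text
time_s: 10.7
ee_pos: [480.0, 239.8, 126.2]
ee_rot: [31.9, 90.0, 31.8]
force: [-0.2, -0.4, -1.9]
gripper_width: 61.3
```

```bash
python3 pic.py d3
```

```text
10.8 [479.95605683 239.80340386 126.13364312] [ 0.71660541  0.75531854 -3.06637026] 61.35478689853447
```

View pics/d3_side.png

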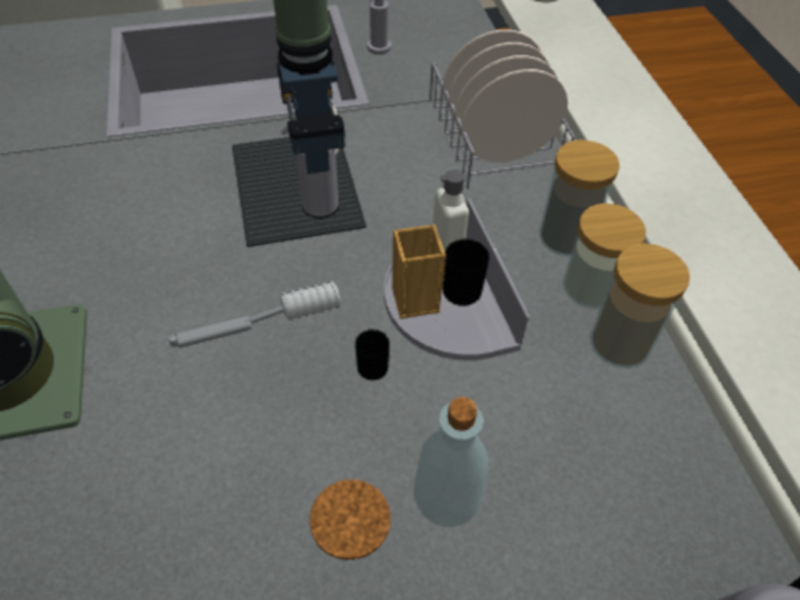

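{"fn": "arm_command", "kwargs": {
  "deltas": [
    [0,[0,0,-1],0],
    [0,[0,0,-2],0],
    [0,[0,0,-2.7],0],
    [0,[0,0,-3],0],
    [0,[0,0,-3],0]
  ]
}}

```text
time_s: 11.3
ee_pos: [479.9, 239.7, 123.0]
ee_rot: [93.2, 90.0, 93.1]
force: [-0.8, -0.6, -3.0]
gripper_width: 61.4
```

{"fn": "arm_command", "kwargs": {
  "deltas": [
    [0,[0,0,-0.5],0],
    [0,[0,0,-1],0],
    [0,[0,0,-1],0]
  ]
}}

```text
time_s: 11.6
ee_pos: [480.1, 239.8, 122.9]
ee_rot: [21.9, 89.9, 21.8]
force: [-1.0, -0.8, 4.5]
gripper_width: 61.2
```

{"fn": "arm_command", "kwargs": {
  "deltas": [
    [0.8,[0,0,0],0],
    [1,[0,0,0],0],
    [1,[0,0,0],0],
    [1,[0,0,0],0],
    [1,[0,0,0],0],
    [1,[0,0,10],0],
    [1,[0,0,30],0],
    [1,[0,0,60],0],
    [1,[0,0,95],0],
    [1,[0,0,130],0],
    [1,[0,0,160],0],
    [1,[0,0,168],0],
    [1,[0,0,168],0]
  ]
}}

```text
time_s: 12.9
ee_pos: [480.3, 239.9, 291.4]
ee_rot: [27.0, 89.8, 26.9]
force: [-0.3, -0.1, -0.3]
gripper_width: 91.1
```

```bash
python3 pic.py d4
```

```text
13.0 [479.22364406 239.4152971  288.75202073] [-0.61921683 -0.06679345  0.34722688] 91.73103690244753
```

View pics/d4_side.png

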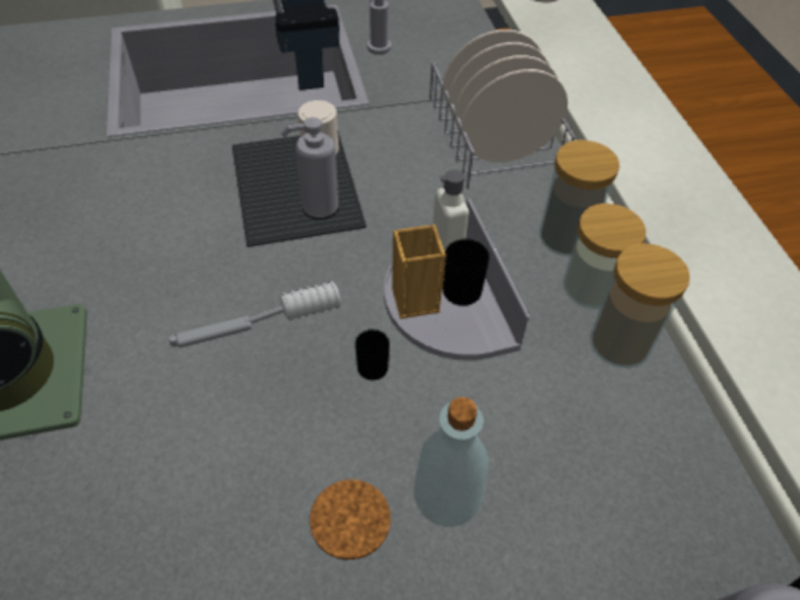

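{"fn": "arm_command", "kwargs": {
  "deltas": [
    [1,[15,-30,0],0],
    [1,[30,-65,0],0],
    [1,[47,-100,0],0],
    [1,[65,-135,0],0],
    [1,[82,-170,0],0],
    [1,[98,-203,0],0],
    [1,[111.4,-232.5,0],0],
    [1,[111.4,-232.5,0],0],
    [1,[111.4,-232.5,-20],0],
    [1,[111.4,-232.5,-55],0],
    [1,[111.4,-232.5,-90],0],
    [1,[111.4,-232.5,-120],0],
    [1,[111.4,-232.5,-145],0],
    [1,[111.4,-232.5,-160],0],
    [1,[111.4,-232.5,-170],0],
    [1,[111.4,-232.5,-175],0],
    [1,[111.4,-232.5,-175],0],
    [1,[111.4,-232.5,-175],0]
  ]
}}

```text
time_s: 14.8
ee_pos: [591.7, 7.4, 115.6]
ee_rot: [7.5, 89.9, 7.4]
force: [0.4, -0.2, 0.1]
gripper_width: 91.1
```

```bash
python3 pic.py h1
```

```text
14.9 [591.81783587   7.25553089 115.91202608] [-0.037208   -0.2079994   0.52940414] 91.12093271112295
```

View pics/h1_side.png

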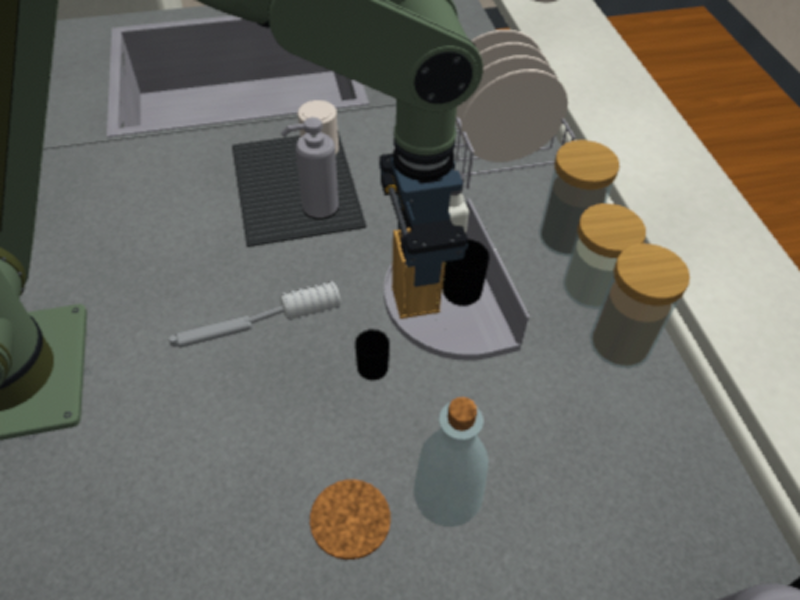

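Straddles the holder (finger at about (430,262)). Close and lift.

{"fn": "arm_command", "kwargs": {
  "deltas": [
    [0,[0,0,0],0],
    [0,[0,0,0],0],
    [0,[0,0,0],0],
    [0,[0,0,0],0],
    [0,[0,0,0],0],
    [0,[0,0,0],0],
    [0,[0,0,0],0],
    [0,[0,0,0],0]
  ],
  "grip_force": 30
}}

```text
time_s: 15.7
ee_pos: [591.3, 7.3, 115.1]
ee_rot: [56.3, 90.0, 56.2]
force: [-0.1, 1.3, 2.1]
gripper_width: 61.8
```

{"fn": "arm_command", "kwargs": {
  "deltas": [
    [0,[0,0,5],0],
    [0,[0,0,15],0],
    [0,[0,0,30],0],
    [0,[0,0,50],0],
    [0,[0,0,75],0],
    [0,[0,0,95],0],
    [0,[0,0,108],0],
    [0,[0,0,115],0],
    [0,[0,0,115],0]
  ]
}}

```text
time_s: 16.6
ee_pos: [591.5, 7.2, 230.7]
ee_rot: [2.0, 89.9, 1.9]
force: [-0.5, 0.9, -1.9]
gripper_width: 61.9
```

```bash
python3 pic.py h2
```

```text
16.7 [590.7494155    7.22831782 229.05968389] [-0.11473456 -0.04134416 -2.51398298] 62.04116742609684
```

View pics/h2_side.png

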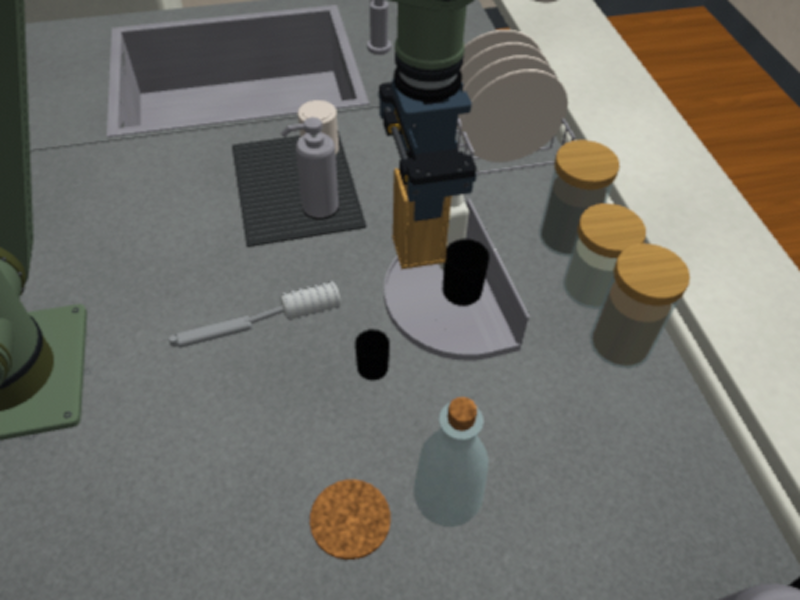

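{"fn": "arm_command", "kwargs": {
  "deltas": [
    [0,[-10,3,0],0],
    [0,[-35,12,0],0],
    [0,[-65,24,0],0],
    [0,[-95,37,0],0],
    [0,[-125,52,0],0],
    [0,[-155,67,0],0],
    [0,[-183,85,0],0],
    [0,[-205,108,0],0],
    [0,[-213,135,0],0],
    [0,[-213,165,0],0],
    [0,[-213,193,0],0],
    [0,[-213,215,0],0],
    [0,[-213,228,0],0],
    [0,[-213,233,0],0],
    [0,[-213,233,0],0],
    [0,[-213,233,0],0]
  ]
}}

```text
time_s: 18.3
ee_pos: [378.0, 239.3, 229.8]
ee_rot: [-122.7, 89.9, -122.8]
force: [-0.3, -0.7, -2.1]
gripper_width: 61.8
```

{"fn": "arm_command", "kwargs": {
  "deltas": [
    [0,[0,0,-10],0],
    [0,[0,0,-30],0],
    [0,[0,0,-55],0],
    [0,[0,0,-80],0],
    [0,[0,0,-96],0],
    [0,[0,0,-106],0],
    [0,[0,0,-110],0],
    [0,[0,0,-112],0],
    [0,[0,0,-113],0],
    [0,[0,0,-114],0],
    [0,[0,0,-115],0],
    [0,[0,0,-115],0],
    [0,[0,0,-115],0]
  ]
}}

```text
time_s: 19.6
ee_pos: [378.3, 240.3, 115.1]
ee_rot: [40.1, 90.0, 40.0]
force: [-0.9, -0.6, -1.9]
gripper_width: 62.1
```

{"fn": "arm_command", "kwargs": {
  "deltas": [
    [0,[0,0,-0.5],0],
    [0,[0,0,-1],0],
    [0,[0,0,-1],0]
  ]
}}

```text
time_s: 19.9
ee_pos: [378.5, 240.4, 115.0]
ee_rot: [30.1, 89.9, 30.0]
force: [-2.3, -1.2, 6.5]
gripper_width: 61.8
```

{"fn": "arm_command", "kwargs": {
  "deltas": [
    [0.8,[0,0,0],0],
    [1,[0,0,0],0],
    [1,[0,0,0],0],
    [1,[0,0,0],0],
    [1,[0,0,0],0],
    [1,[0,0,10],0],
    [1,[0,0,30],0],
    [1,[0,0,60],0],
    [1,[0,0,95],0],
    [1,[0,0,130],0],
    [1,[0,0,160],0],
    [1,[0,0,176],0],
    [1,[0,0,176],0]
  ]
}}

```text
time_s: 21.2
ee_pos: [379.4, 240.9, 293.0]
ee_rot: [31.7, 89.6, 31.6]
force: [-0.5, 0.1, 0.3]
gripper_width: 91.4
```

```bash
python3 pic.py h3; python3 - <<'E'
from h import *
f=cams.grab_frame("side")
cv2.imwrite("pics/bot.png",cv2.resize(f["img"][90:220,230:360,::-1],None,fx=4,fy=4,interpolation=2))
f2=cams.grab_frame("top")
ms=[];ig=[]
for q,c in((f2,(241,144)),(f,(288,134))):
    L=sorted(cams.silhouettes(q,"soap_bottle"),key=lambda d:np.hypot(*(np.array(d["centre"])-c)))
    print([(d["conf"],d["centre"]) for d in L]); m=L[0]["region"]; ms.append(m); i=np.zeros_like(m)
    for d in cams.silhouettes(q,"tumbler"): i|=d["region"]&~m
    ig.append(i)
for mm in (ms,[ms[0],None],[None,ms[1]]):
    r=fit([f2,f],mm,ig,"soap_bottle",[660,82,0.],z=6); print(r.x,r.fun)
E
```

```text
21.3 [377.97275509 240.0600483  289.84251112] [ 0.51881582 -0.30052985 -0.39170003] 91.24634709990106
[(0.88, [241.9, 142.3])]
[(0.85, [282.7, 139.3]), (0.36, [297.3, 172.8])]
[ 6.59604988e+02  8.39363718e+01 -9.61030716e-02] 0.24070317951742104
[6.60863353e+02 8.30733382e+01 1.13446872e-01] 0.1208029878618114
[ 6.58578962e+02  8.17389720e+01 -1.04179899e-01] 0.0855108359133127
```

View pics/h3_side.png

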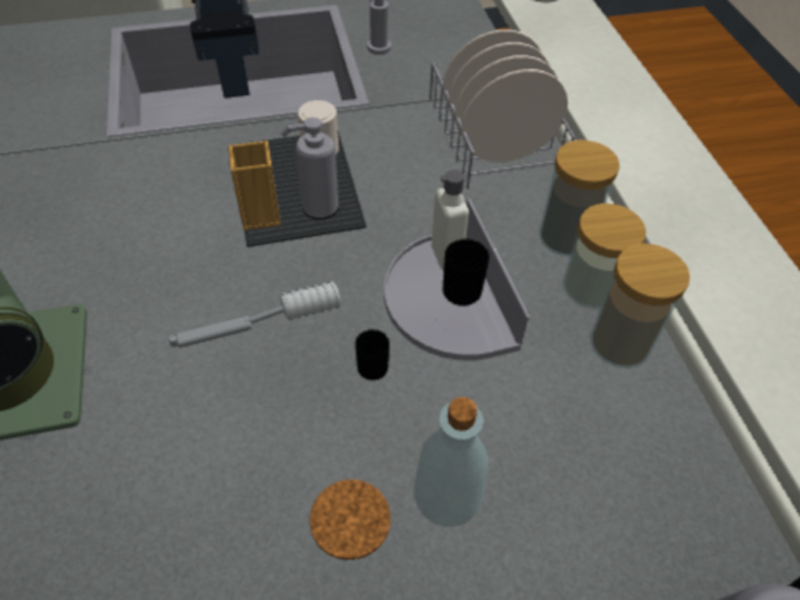

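View pics/bot.png

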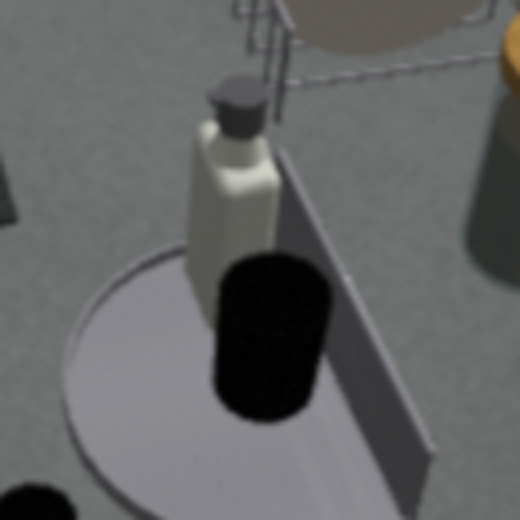

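{"fn": "arm_command", "kwargs": {
  "deltas": [
    [1,[30,-17,0],0],
    [1,[65,-37,0],0],
    [1,[105,-59,0],0],
    [1,[145,-81,0],0],
    [1,[185,-104,0],0],
    [1,[225,-126,0],0],
    [1,[255,-143,0],0],
    [1,[281.4,-157.5,0],0],
    [1,[281.4,-157.5,0],0],
    [1,[281.4,-157.5,-20],0],
    [1,[281.4,-157.5,-55],0],
    [1,[281.4,-157.5,-90],0],
    [1,[281.4,-157.5,-120],0],
    [1,[281.4,-157.5,-145],0],
    [1,[281.4,-157.5,-160],0],
    [1,[281.4,-157.5,-169],0],
    [1,[281.4,-157.5,-173],0],
    [1,[281.4,-157.5,-173],0],
    [1,[281.4,-157.5,-173],0]
  ]
}}

```text
time_s: 23.5
ee_pos: [660.2, 82.9, 118.0]
ee_rot: [10.6, 89.9, 10.5]
force: [-0.1, 0.2, 0.2]
gripper_width: 91.1
```

```bash
python3 pic.py b1
```

```text
23.6 [660.22255729  82.7972653  118.08816122] [ 0.14601062 -0.98329654 -0.13033691] 91.44779844713054
```

View pics/b1_side.png

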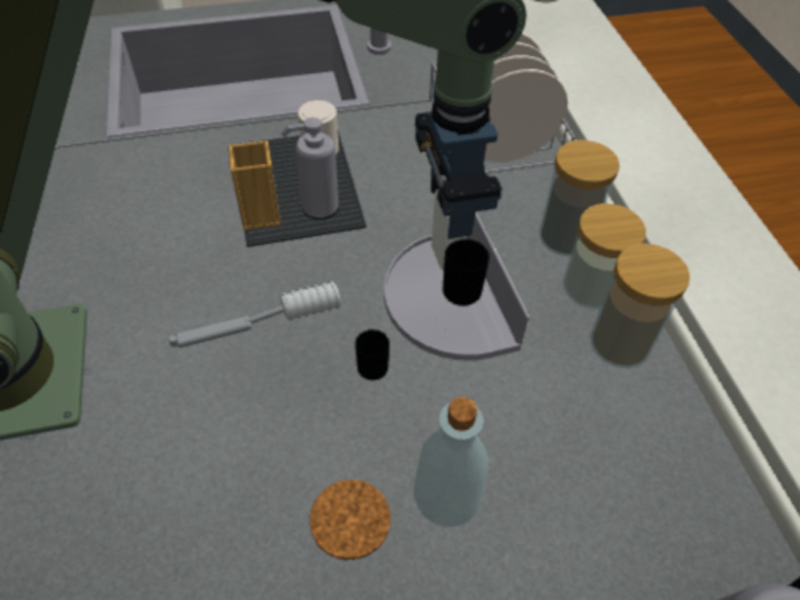

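{"fn": "arm_command", "kwargs": {
  "deltas": [
    [0,[0,0,0],0],
    [0,[0,0,0],0],
    [0,[0,0,0],0],
    [0,[0,0,0],0],
    [0,[0,0,0],0],
    [0,[0,0,0],0],
    [0,[0,0,0],0],
    [0,[0,0,0],0]
  ],
  "grip_force": 35
}}

```text
time_s: 24.4
ee_pos: [659.8, 82.9, 117.0]
ee_rot: [61.5, 90.0, 61.4]
force: [0.6, 0.7, 2.0]
gripper_width: 62.7
```

{"fn": "arm_command", "kwargs": {
  "deltas": [
    [0,[0,0,5],0],
    [0,[0,0,15],0],
    [0,[0,0,30],0],
    [0,[0,0,50],0],
    [0,[0,0,75],0],
    [0,[0,0,95],0],
    [0,[0,0,108],0],
    [0,[0,0,113],0],
    [0,[0,0,113],0]
  ]
}}

```text
time_s: 25.3
ee_pos: [659.7, 82.7, 230.2]
ee_rot: [6.4, 90.0, 6.3]
force: [-0.8, 0.1, -3.9]
gripper_width: 62.6
```

```bash
python3 pic.py b2
```

```text
25.4 [659.02890955  82.62919956 228.7308095 ] [ 0.46082295  0.81338477 -3.99451035] 62.4887478841059
```

View pics/b2_side.png

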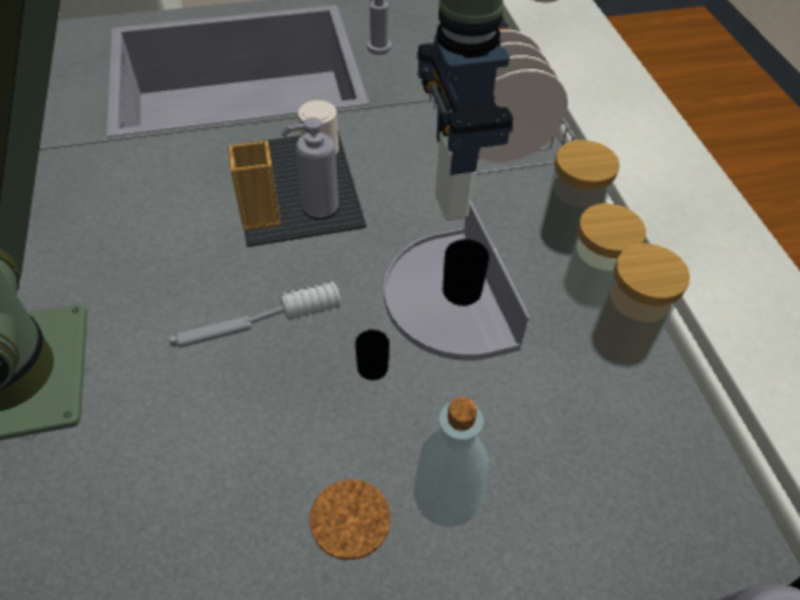

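{"fn": "arm_command", "kwargs": {
  "deltas": [
    [0,[0,0,10],0],
    [0,[0,0,30],0],
    [0,[0,0,55],0],
    [0,[-5,5,75],0],
    [0,[-20,20,85],0],
    [0,[-40,39,85],0],
    [0,[-62,60,85],0],
    [0,[-85,83,85],0],
    [0,[-108,105,85],0],
    [0,[-131,127,85],0],
    [0,[-154,150,85],0],
    [0,[-177,172,85],0],
    [0,[-200,195,85],0],
    [0,[-223,217,85],0],
    [0,[-243,237,85],0],
    [0,[-260,253,85],0],
    [0,[-270,263,85],0],
    [0,[-274.7,267.3,85],0],
    [0,[-274.7,267.3,85],0],
    [0,[-274.7,267.3,85],0]
  ]
}}

```text
time_s: 27.4
ee_pos: [385.4, 349.5, 314.9]
ee_rot: [-61.6, 90.0, -61.7]
force: [0.7, -0.3, -3.8]
gripper_width: 62.4
```

{"fn": "arm_command", "kwargs": {
  "deltas": [
    [0,[0,0,-10],0],
    [0,[0,0,-30],0],
    [0,[0,0,-55],0],
    [0,[0,0,-80],0],
    [0,[0,0,-105],0],
    [0,[0,0,-130],0],
    [0,[0,0,-155],0],
    [0,[0,0,-175],0],
    [0,[0,0,-187],0],
    [0,[0,0,-193],0],
    [0,[0,0,-195],0],
    [0,[0,0,-196],0],
    [0,[0,0,-197],0],
    [0,[0,0,-198],0],
    [0,[0,0,-198],0],
    [0,[0,0,-198],0]
  ]
}}

```text
time_s: 29.0
ee_pos: [385.0, 350.1, 117.2]
ee_rot: [46.4, 90.0, 46.3]
force: [-0.4, -0.2, -4.5]
gripper_width: 62.4
```

{"fn": "arm_command", "kwargs": {
  "deltas": [
    [0,[0,0,-0.5],0],
    [0,[0,0,-1],0],
    [0,[0,0,-1],0]
  ]
}}

```text
time_s: 29.3
ee_pos: [385.2, 350.2, 117.0]
ee_rot: [41.8, 89.9, 41.7]
force: [-0.7, -0.7, 5.8]
gripper_width: 62.2
```

{"fn": "arm_command", "kwargs": {
  "deltas": [
    [0.8,[0,0,0],0],
    [1,[0,0,0],0],
    [1,[0,0,0],0],
    [1,[0,0,0],0],
    [1,[0,0,0],0],
    [1,[0,0,10],0],
    [1,[0,0,30],0],
    [1,[0,0,60],0],
    [1,[0,0,95],0],
    [1,[0,0,130],0],
    [1,[0,0,160],0],
    [1,[0,0,174],0],
    [1,[0,0,174],0]
  ]
}}

```text
time_s: 30.6
ee_pos: [385.8, 350.8, 293.1]
ee_rot: [41.9, 89.6, 41.8]
force: [-0.4, -0.2, -0.7]
gripper_width: 91.8
```

```bash
python3 pic.py b3;cat > m3.py <<'E'
from h import *
import pickle,sys
G=eval(sys.argv[1])
fs=[cams.grab_frame(n) for n in("top","side")]
vis=[cv2.resize(f["img"][:,:,::-1],None,fx=3,fy=3,interpolation=2) for f in fs]
al={}
for k in range(2):
    for o in G:
        L=cams.silhouettes(fs[k],o); c=proj(fs[k],[[G[o][0],G[o][1],G[o][2]+60 if o!="tumbler" else G[o][2]+42]])[0]
        L=[d for d in L if np.hypot(*(np.array(d["centre"])-c))<25]
        L.sort(key=lambda d:np.hypot(*(np.array(d["centre"])-c)))
        al[k,o]=L[0]["region"] if L else None
        if not L: print("missing",k,o)
for o in G:
    ms=[al[k,o] for k in range(2)]
    ig=[]
    for k in range(2):
        i=np.zeros((384,512),bool)
        for q in G:
            if q!=o and al[k,q] is not None:i|=al[k,q]
        if ms[k] is not None:i&=~ms[k]
        ig.append(i)
    x,y,z,w=G[o]
    r=fit(fs,ms,ig,o,[x,y,w],z=z)
    ev=[]
    for k in range(2):
        if ms[k] is not None:
            m2=[None,None];m2[k]=ms[k];ev.append(fit(fs,m2,ig,o,r.x,steps=(5,5,.1),z=z).x.round(1))
    print(o,r.x.round(2),round(r.fun,3),*ev)
E
python3 m3.py '{"tumbler":(665.5,8.3,6,0),"dispenser":(480,240,6,-.05),"brush_holder":(378,240,6,0),"soap_bottle":(385,350,6,0)}'
```

```text
30.7 [384.74312454 349.82586019 289.86517499] [-0.16801157 -0.05695537  0.17198691] 91.08753653812386
tumbler [6.6502e+02 8.5900e+00 1.0000e-01] 0.091 [6.651e+02 8.600e+00 1.000e-01] [6.647e+02 9.300e+00 1.000e-01]
dispenser [4.8041e+02 2.3904e+02 1.0000e-02] 0.139 [481.  238.8  -0. ] [479.2 239.6   0. ]
brush_holder [ 3.7828e+02  2.3941e+02 -1.0000e-02] 0.096 [379.3 239.1   0. ] [377.4 239.8  -0. ]
soap_bottle [3.8620e+02 3.4553e+02 3.0000e-02] 1.07 [388.5 308.6   0. ] [385.4 347.6   0. ]
```

View pics/b3_side.png

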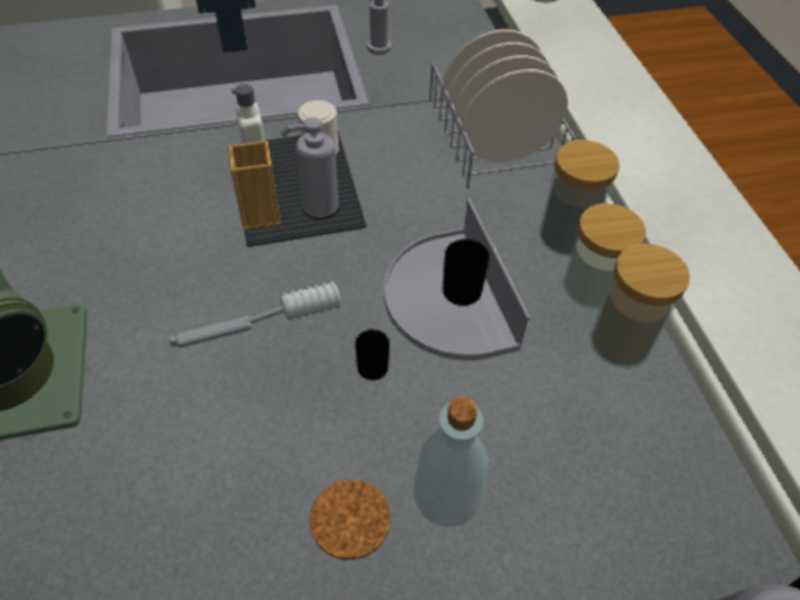

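View pics/b3_top.png

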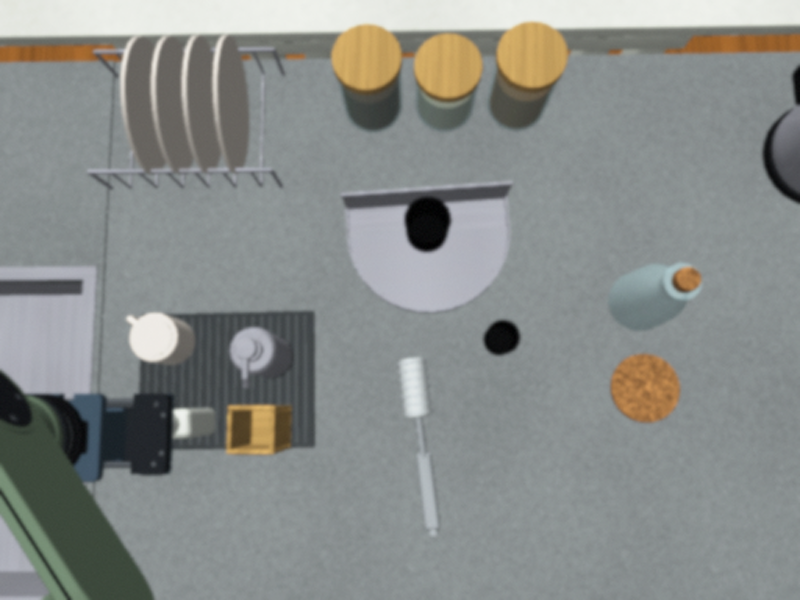

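{"fn": "arm_command", "kwargs": {
  "deltas": [
    [1,[20,-24,0],0],
    [1,[45,-55,0],0],
    [1,[75,-91,0],0],
    [1,[105,-128,0],0],
    [1,[135,-165,0],0],
    [1,[165,-201,0],0],
    [1,[195,-238,0],0],
    [1,[225,-274,0],0],
    [1,[252,-307,0],0],
    [1,[272,-332,0],0],
    [1,[280,-341.5,0],0],
    [1,[280,-341.5,0],0],
    [1,[280,-341.5,-20],0],
    [1,[280,-341.5,-60],0],
    [1,[280,-341.5,-100],0],
    [1,[280,-341.5,-140],0],
    [1,[280,-341.5,-175],0],
    [1,[280,-341.5,-205],0],
    [1,[280,-341.5,-223],0],
    [1,[280,-341.5,-233],0]
  ]
}}

```text
time_s: 33.2
ee_pos: [663.0, 10.4, 55.5]
ee_rot: [168.2, 89.8, 168.2]
force: [-1.0, -0.2, 0.9]
gripper_width: 91.0
```

{"fn": "arm_command", "kwargs": {
  "deltas": [
    [1,[0,0,0],0],
    [1,[0,0,0],0]
  ]
}}

```text
time_s: 33.4
ee_pos: [665.4, 9.3, 58.2]
ee_rot: [8.6, 89.9, 8.6]
force: [0.1, -0.1, -1.3]
gripper_width: 91.5
```

```bash
python3 pic.py t1
```

```text
33.5 [665.8633079    8.8686579   58.68704104] [ 0.16175294 -0.15360934  0.89218362] 91.33337225998926
```

View pics/t1_side.png

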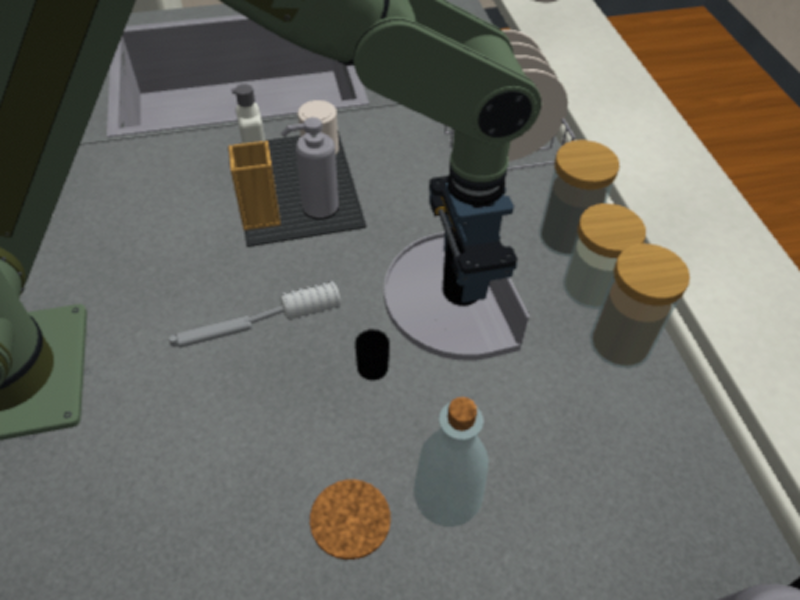

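{"fn": "arm_command", "kwargs": {
  "deltas": [
    [0,[0,0,0],0],
    [0,[0,0,0],0],
    [0,[0,0,0],0],
    [0,[0,0,0],0],
    [0,[0,0,0],0],
    [0,[0,0,0],0],
    [0,[0,0,0],0],
    [0,[0,0,0],0]
  ],
  "grip_force": 30
}}

```text
time_s: 34.3
ee_pos: [665.2, 8.7, 57.3]
ee_rot: [33.6, 90.0, 33.5]
force: [-0.3, 1.0, 3.1]
gripper_width: 64.8
```

{"fn": "arm_command", "kwargs": {
  "deltas": [
    [0,[0,0,5],0],
    [0,[0,0,15],0],
    [0,[0,0,30],0],
    [0,[0,0,50],0],
    [0,[0,0,75],0],
    [0,[0,0,98],0],
    [0,[0,0,113],0],
    [0,[0,0,120],0],
    [0,[0,0,120],0]
  ]
}}

```text
time_s: 35.2
ee_pos: [665.3, 8.3, 178.0]
ee_rot: [-5.4, 89.9, -5.5]
force: [0.1, -0.5, -2.7]
gripper_width: 64.6
```

```bash
python3 pic.py t2
```

```text
35.3 [664.3428103    8.40360134 176.02976254] [-0.63084824 -0.47476903 -2.23449125] 64.78288641231391
```

View pics/t2_side.png

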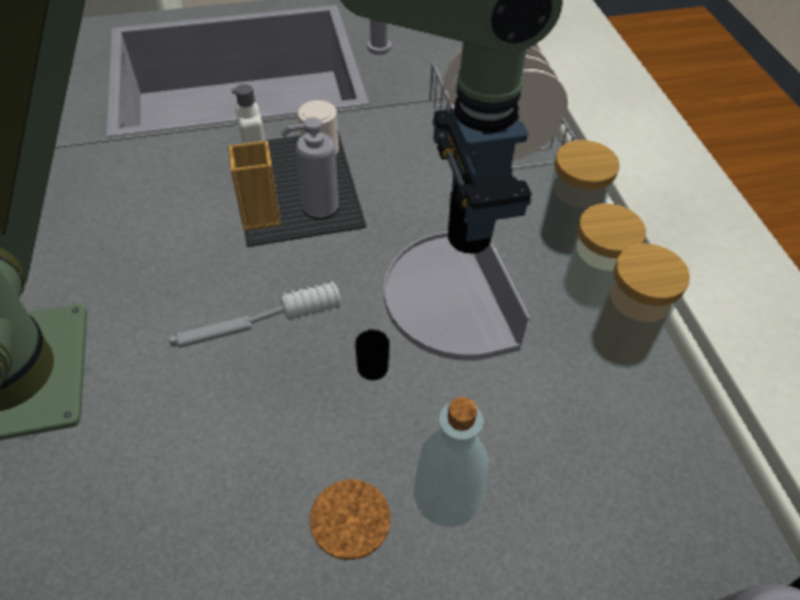

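{"fn": "arm_command", "kwargs": {
  "deltas": [
    [0,[-10,0,0],0],
    [0,[-35,-5,0],0],
    [0,[-65,-15,0],0],
    [0,[-97,-25,0],0],
    [0,[-130,-40,0],0],
    [0,[-160,-55,0],0],
    [0,[-188,-75,0],0],
    [0,[-212,-98,0],0],
    [0,[-228,-125,0],0],
    [0,[-232.5,-155,0],0],
    [0,[-232.5,-185,0],0],
    [0,[-232.5,-215,0],0],
    [0,[-232.5,-245,0],0],
    [0,[-232.5,-272,0],0],
    [0,[-232.5,-293,0],0],
    [0,[-232.5,-307,0],0],
    [0,[-232.5,-314,0],0],
    [0,[-232.5,-315.5,0],0],
    [0,[-232.5,-315.5,0],0],
    [0,[-232.5,-315.5,0],0]
  ]
}}

```text
time_s: 37.3
ee_pos: [432.4, -306.1, 177.0]
ee_rot: [109.8, 90.0, 109.7]
force: [-0.6, 0.7, -2.9]
gripper_width: 65.1
```

{"fn": "arm_command", "kwargs": {
  "deltas": [
    [0,[0,0,-10],0],
    [0,[0,0,-30],0],
    [0,[0,0,-55],0],
    [0,[0,0,-78],0],
    [0,[0,0,-94],0],
    [0,[0,0,-104],0],
    [0,[0,0,-110],0],
    [0,[0,0,-112],0],
    [0,[0,0,-112],0],
    [0,[0,0,-112],0]
  ]
}}

```text
time_s: 38.3
ee_pos: [433.0, -307.3, 65.7]
ee_rot: [-34.0, 89.9, -34.1]
force: [0.1, -0.0, -1.7]
gripper_width: 65.1
```

```bash
python3 pic.py t3
```

```text
38.4 [ 432.86660948 -307.28237577   65.67116992] [ 0.51393922 -0.55920787 -2.68755178] 64.54843789553007
```

View pics/t3_side.png

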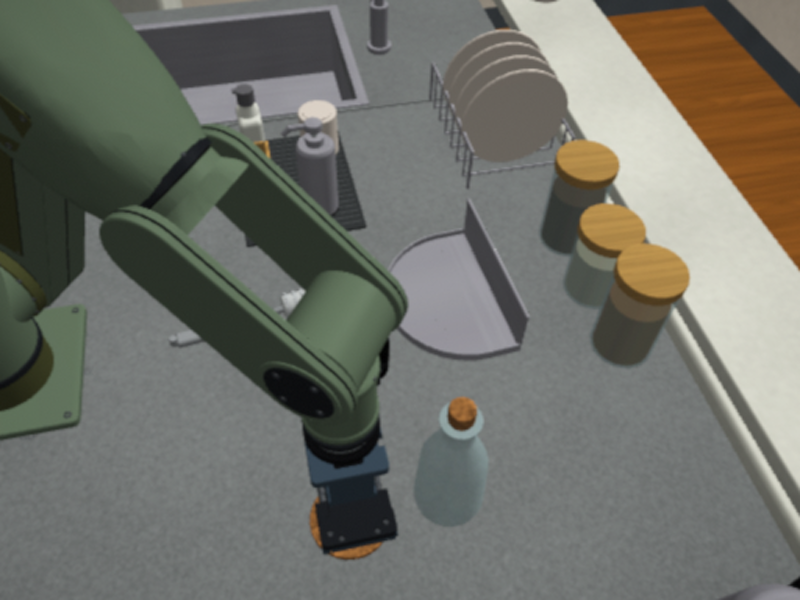

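{"fn": "arm_command", "kwargs": {
  "deltas": [
    [0,[0,0,-2],0],
    [0,[0,0,-4],0],
    [0,[0,0,-5],0],
    [0,[0,0,-6],0],
    [0,[0,0,-6],0],
    [0,[0,0,-6],0]
  ]
}}

```text
time_s: 39.0
ee_pos: [432.5, -306.9, 59.2]
ee_rot: [26.8, 90.0, 26.7]
force: [-0.6, 0.7, 1.0]
gripper_width: 65.1
```

{"fn": "arm_command", "kwargs": {
  "deltas": [
    [0,[0,0,-0.5],0],
    [0,[0,0,-0.5],0]
  ]
}}

```text
time_s: 39.2
ee_pos: [432.6, -306.9, 59.2]
ee_rot: [-1.9, 90.0, -2.0]
force: [-1.7, 1.2, 4.7]
gripper_width: 64.9
```

{"fn": "arm_command", "kwargs": {
  "deltas": [
    [0.8,[0,0,0],0],
    [1,[0,0,0],0],
    [1,[0,0,0],0],
    [1,[0,0,0],0],
    [1,[0,0,0],0],
    [1,[0,0,10],0],
    [1,[0,0,30],0],
    [1,[0,0,60],0],
    [1,[0,0,100],0],
    [1,[0,0,140],0],
    [1,[0,0,180],0],
    [1,[0,0,215],0],
    [1,[0,0,231.5],0],
    [1,[0,0,231.5],0]
  ]
}}

```text
time_s: 40.6
ee_pos: [433.4, -307.7, 293.6]
ee_rot: [-36.1, 89.6, -36.2]
force: [-0.2, 0.2, 0.4]
gripper_width: 91.0
```

```bash
python3 pic.py t4; python3 m3.py '{"tumbler":(432,-307,8,0),"dispenser":(480,240,6,-.05),"brush_holder":(378,240,6,0),"soap_bottle":(385,350,6,0)}'
```

```text
40.7 [ 432.12151713 -306.70121386  289.74962908] [ 0.8592426  -0.19548255 -0.1825208 ] 91.0014327280237
missing 1 dispenser
missing 1 brush_holder
missing 1 soap_bottle
tumbler [ 4.3333e+02 -3.0606e+02  1.3000e-01] 0.418 [ 4.344e+02 -2.985e+02  1.000e-01] [ 4.328e+02 -3.074e+02  2.000e-01]
dispenser [481.9  238.49  -0.  ] 0.071 [481.9 238.5  -0. ]
brush_holder [ 3.7944e+02  2.3911e+02 -3.0000e-02] 0.043 [379.4 239.1  -0. ]
soap_bottle [3.8584e+02 3.5012e+02 6.0000e-02] 0.109 [3.861e+02 3.496e+02 1.000e-01]
```

View pics/t4_side.png

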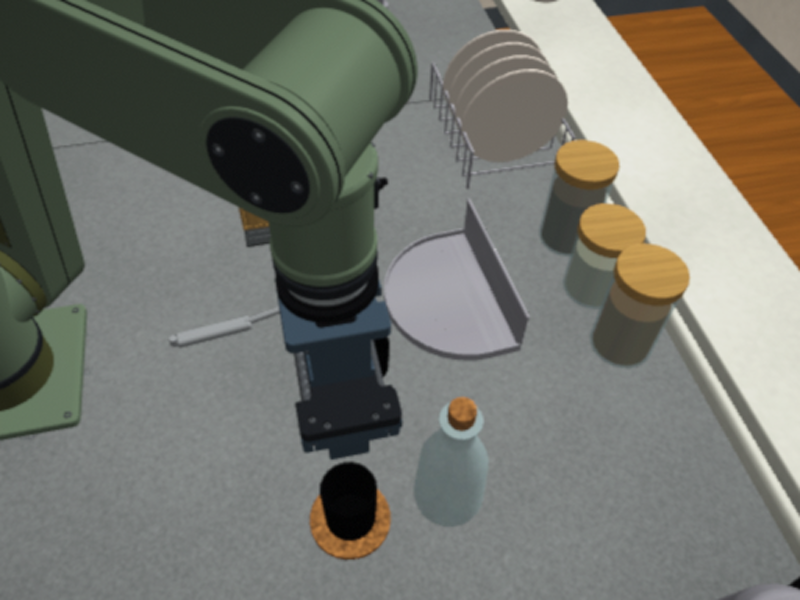

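View pics/t4_top.png

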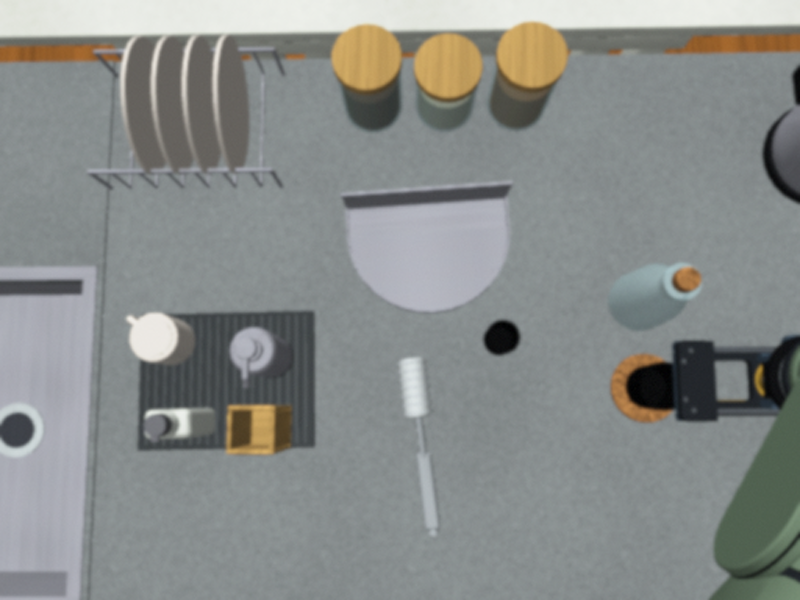

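{"fn": "arm_command", "kwargs": {
  "deltas": [
    [1,[0,20,0],0],
    [1,[0,50,0],0],
    [1,[-3,90,0],0],
    [1,[-6,130,0],0],
    [1,[-9,170,0],0],
    [1,[-12,210,0],0],
    [1,[-15,250,0],0],
    [1,[-18,290,0],0],
    [1,[-21,330,0],0],
    [1,[-24,370,0],0],
    [1,[-27,410,0],0],
    [1,[-30,450,0],0],
    [1,[-33,490,0],0],
    [1,[-36,530,0],0],
    [1,[-40,570,0],0],
    [1,[-44,610,0],0],
    [1,[-47.5,640,0],0],
    [1,[-47.5,657,0],0],
    [1,[-47.5,657,0],0],
    [1,[-47.5,657,0],0]
  ]
}}

```text
time_s: 43.2
ee_pos: [385.1, 349.2, 289.8]
ee_rot: [-100.4, 89.9, -100.5]
force: [-0.7, 0.4, -0.0]
gripper_width: 91.4
```

{"fn": "arm_command", "kwargs": {
  "deltas": [
    [1,[0,0,-15],0],
    [1,[0,0,-50],0],
    [1,[0,0,-90],0],
    [1,[0,0,-125],0],
    [1,[0,0,-150],0],
    [1,[0,0,-166],0],
    [1,[0,0,-174],0],
    [1,[0,0,-174],0],
    [1,[0,0,-174],0],
    [0,[0,0,-174],0],
    [0,[0,0,-174],0],
    [0,[0,0,-174],0],
    [0,[0,0,-174],0],
    [0,[0,0,-174],0],
    [0,[0,0,-174],0],
    [0,[0,0,-174],0]
  ],
  "grip_force": 35
}}

```text
time_s: 44.8
ee_pos: [385.2, 350.3, 116.3]
ee_rot: [53.1, 89.9, 53.0]
force: [0.2, 0.5, 2.7]
gripper_width: 62.3
```

{"fn": "arm_command", "kwargs": {
  "deltas": [
    [0,[0,0,5],0],
    [0,[0,0,15],0],
    [0,[0,0,30],0],
    [0,[0,0,50],0],
    [0,[0,0,80],0],
    [0,[0,0,110],0],
    [0,[0,0,140],0],
    [0,[0,0,170],0],
    [0,[0,0,190],0],
    [0,[0,0,199],0],
    [0,[0,0,199],0]
  ]
}}

```text
time_s: 45.9
ee_pos: [385.1, 350.1, 315.9]
ee_rot: [40.2, 89.9, 40.1]
force: [-0.3, -0.2, -4.2]
gripper_width: 62.0
```

```bash
python3 pic.py r1
```

```text
46.0 [384.44322531 349.50656111 313.69741139] [ 0.45758    -0.10849203 -4.18444509] 62.29789323091719
```

View pics/r1_side.png

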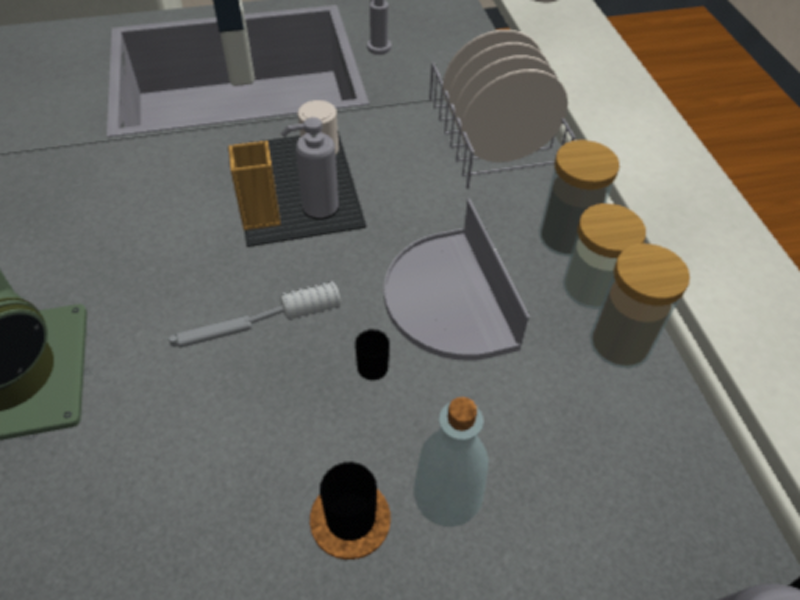

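{"fn": "arm_command", "kwargs": {
  "deltas": [
    [0,[8,-8,0],0],
    [0,[22,-21,0],0],
    [0,[42,-41,0],0],
    [0,[65,-63,0],0],
    [0,[88,-86,0],0],
    [0,[111,-108,0],0],
    [0,[134,-130,0],0],
    [0,[157,-153,0],0],
    [0,[180,-175,0],0],
    [0,[203,-197,0],0],
    [0,[225,-219,0],0],
    [0,[245,-238,0],0],
    [0,[260,-253,0],0],
    [0,[270,-263,0],0],
    [0,[274.7,-267.3,0],0],
    [0,[274.7,-267.3,0],0],
    [0,[274.7,-267.3,0],0]
  ]
}}

```text
time_s: 47.7
ee_pos: [659.1, 83.3, 314.8]
ee_rot: [147.5, 89.9, 147.4]
force: [-0.6, 0.1, -2.8]
gripper_width: 62.3
```

{"fn": "arm_command", "kwargs": {
  "deltas": [
    [0,[0,0,-10],0],
    [0,[0,0,-30],0],
    [0,[0,0,-55],0],
    [0,[0,0,-80],0],
    [0,[0,0,-105],0],
    [0,[0,0,-130],0],
    [0,[0,0,-155],0],
    [0,[0,0,-175],0],
    [0,[0,0,-187],0],
    [0,[0,0,-192],0],
    [0,[0,0,-194],0],
    [0,[0,0,-196],0],
    [0,[0,0,-197],0],
    [0,[0,0,-197],0],
    [0,[0,0,-197],0]
  ]
}}

```text
time_s: 49.2
ee_pos: [659.9, 82.7, 118.5]
ee_rot: [12.0, 89.9, 11.9]
force: [-0.2, -0.6, -4.6]
gripper_width: 62.2
```

{"fn": "arm_command", "kwargs": {
  "deltas": [
    [0,[0,0,-0.5],0],
    [0,[0,0,-1],0],
    [0,[0,0,-1],0]
  ]
}}

```text
time_s: 49.5
ee_pos: [659.6, 82.7, 116.9]
ee_rot: [148.1, 90.0, 148.0]
force: [0.1, -0.3, -4.3]
gripper_width: 62.4
```

{"fn": "arm_command", "kwargs": {
  "deltas": [
    [0,[0,0,-0.5],0],
    [0,[0,0,-1],0],
    [0,[0,0,-1],0]
  ]
}}

```text
time_s: 49.8
ee_pos: [659.7, 82.7, 116.4]
ee_rot: [12.6, 90.0, 12.5]
force: [-0.2, -0.6, -1.9]
gripper_width: 62.2
```

{"fn": "arm_command", "kwargs": {
  "deltas": [
    [0,[0,0,-0.5],0],
    [0,[0,0,-0.5],0]
  ]
}}

```text
time_s: 50.0
ee_pos: [659.8, 82.7, 116.3]
ee_rot: [4.3, 90.0, 4.2]
force: [-1.8, 0.2, 2.4]
gripper_width: 61.9
```

{"fn": "arm_command", "kwargs": {
  "deltas": [
    [0.8,[0,0,0],0],
    [1,[0,0,0],0],
    [1,[0,0,0],0],
    [1,[0,0,0],0],
    [1,[0,0,0],0],
    [1,[0,0,10],0],
    [1,[0,0,30],0],
    [1,[0,0,60],0],
    [1,[0,0,95],0],
    [1,[0,0,130],0],
    [1,[0,0,160],0],
    [1,[0,0,174.5],0],
    [1,[0,0,174.5],0]
  ]
}}

```text
time_s: 51.3
ee_pos: [660.8, 82.9, 293.9]
ee_rot: [7.0, 89.6, 6.9]
force: [0.5, 0.6, -0.5]
gripper_width: 91.0
```

{"fn": "arm_command", "kwargs": {
  "deltas": [
    [1,[-30,17,0],0],
    [1,[-65,37,0],0],
    [1,[-105,59,0],0],
    [1,[-145,81,0],0],
    [1,[-185,104,0],0],
    [1,[-225,126,0],0],
    [1,[-255,143,0],0],
    [1,[-281.4,157.5,0],0],
    [1,[-281.4,157.5,0],0],
    [1,[-281.4,157.5,0],0]
  ]
}}

```text
time_s: 52.3
ee_pos: [377.8, 240.2, 289.6]
ee_rot: [-100.4, 90.0, -100.4]
force: [0.4, 0.9, -0.7]
gripper_width: 91.4
```

```bash
python3 pic.py r2; python3 m3.py '{"soap_bottle":(659.7,82.7,6,0)}'
```

```text
52.4 [378.81864844 239.87887445 289.56578993] [0.30912699 0.53240586 1.18390991] 91.39329676313304
soap_bottle [ 6.6011e+02  8.3220e+01 -7.0000e-02] 0.269 [6.62e+02 8.18e+01 1.00e-01] [ 6.597e+02  8.400e+01 -1.000e-01]
```

View pics/r2_side.png

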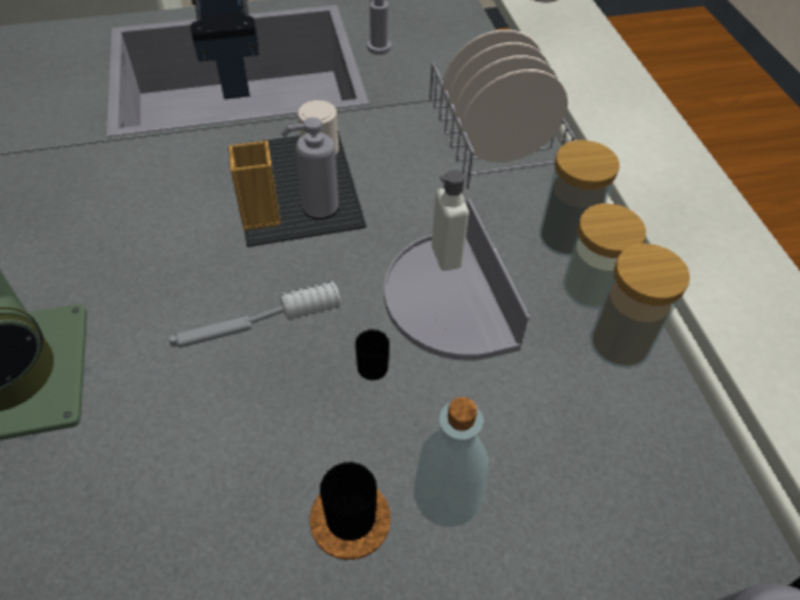

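{"fn": "arm_command", "kwargs": {
  "deltas": [
    [1,[0,0,-15],0],
    [1,[0,0,-50],0],
    [1,[0,0,-90],0],
    [1,[0,0,-125],0],
    [1,[0,0,-150],0],
    [1,[0,0,-167],0],
    [1,[0,0,-175],0],
    [1,[0,0,-175],0],
    [1,[0,0,-175],0],
    [0,[0,0,-175],0],
    [0,[0,0,-175],0],
    [0,[0,0,-175],0],
    [0,[0,0,-175],0],
    [0,[0,0,-175],0],
    [0,[0,0,-175],0],
    [0,[0,0,-175],0]
  ],
  "grip_force": 30
}}

```text
time_s: 54.2
ee_pos: [378.5, 240.4, 115.3]
ee_rot: [42.2, 90.0, 42.1]
force: [-1.2, 0.5, 4.2]
gripper_width: 61.3
```

{"fn": "arm_command", "kwargs": {
  "deltas": [
    [0,[0,0,5],0],
    [0,[0,0,15],0],
    [0,[0,0,30],0],
    [0,[0,0,50],0],
    [0,[0,0,75],0],
    [0,[0,0,95],0],
    [0,[0,0,108],0],
    [0,[0,0,115],0],
    [0,[0,0,115],0]
  ]
}}

```text
time_s: 55.1
ee_pos: [378.6, 240.4, 230.9]
ee_rot: [33.0, 89.9, 32.9]
force: [-0.2, 0.7, -2.5]
gripper_width: 62.0
```

{"fn": "arm_command", "kwargs": {
  "deltas": [
    [0,[0,-8,0],0],
    [0,[0,-25,0],0],
    [0,[0,-50,0],0],
    [0,[0,-78,0],0],
    [0,[0,-105,0],0],
    [0,[10,-130,0],0],
    [0,[32,-150,0],0],
    [0,[60,-167,0],0],
    [0,[90,-182,0],0],
    [0,[120,-197,0],0],
    [0,[150,-210,0],0],
    [0,[177,-221,0],0],
    [0,[197,-228,0],0],
    [0,[209,-232,0],0],
    [0,[213,-233,0],0],
    [0,[213,-233,0],0],
    [0,[213,-233,0],0]
  ]
}}

```text
time_s: 56.8
ee_pos: [590.2, 7.6, 229.8]
ee_rot: [168.9, 89.9, 168.8]
force: [-0.3, -0.2, -2.4]
gripper_width: 61.8
```

```bash
python3 pic.py r3
```

```text
56.9 [590.36501894   7.60323207 230.20537074] [ 0.8905627   0.10686809 -2.34435287] 62.12082354761289
```

View pics/r3_side.png

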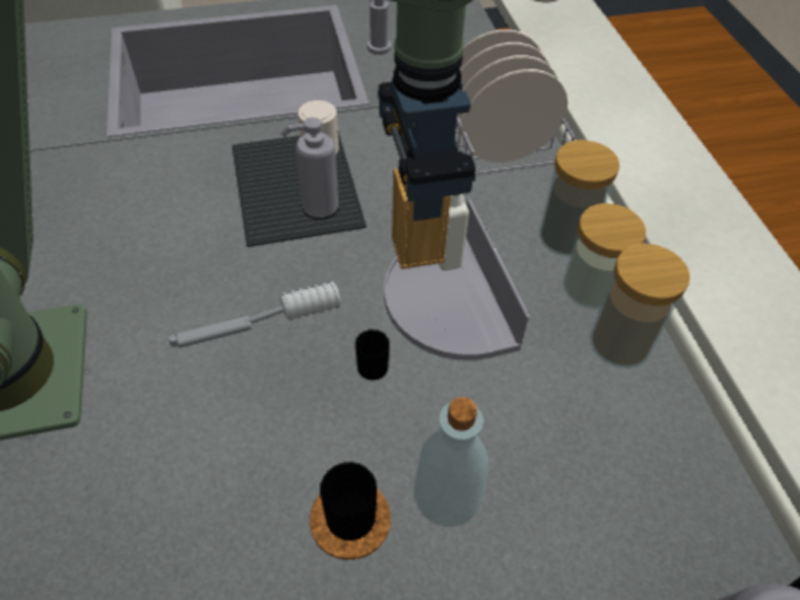

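Held upright above its old spot. Lower.

{"fn": "arm_command", "kwargs": {
  "deltas": [
    [0,[0,0,-10],0],
    [0,[0,0,-30],0],
    [0,[0,0,-55],0],
    [0,[0,0,-80],0],
    [0,[0,0,-96],0],
    [0,[0,0,-105],0],
    [0,[0,0,-109],0],
    [0,[0,0,-111],0],
    [0,[0,0,-113],0],
    [0,[0,0,-114],0],
    [0,[0,0,-114],0],
    [0,[0,0,-114],0]
  ]
}}

```text
time_s: 58.1
ee_pos: [591.5, 7.2, 116.4]
ee_rot: [7.4, 90.0, 7.3]
force: [0.3, 0.0, -2.0]
gripper_width: 62.1
```

{"fn": "arm_command", "kwargs": {
  "deltas": [
    [0,[0,0,-0.5],0],
    [0,[0,0,-1],0],
    [0,[0,0,-1],0]
  ]
}}

```text
time_s: 58.4
ee_pos: [591.4, 7.2, 115.3]
ee_rot: [10.1, 90.0, 10.0]
force: [-1.0, -0.6, 0.5]
gripper_width: 62.0
```

{"fn": "arm_command", "kwargs": {
  "deltas": [
    [0,[0,0,-0.5],0],
    [0,[0,0,-0.5],0]
  ]
}}

```text
time_s: 58.6
ee_pos: [591.5, 7.3, 115.3]
ee_rot: [6.5, 89.9, 6.4]
force: [-1.6, 0.6, 4.4]
gripper_width: 61.8
```

{"fn": "arm_command", "kwargs": {
  "deltas": [
    [0.8,[0,0,0],0],
    [1,[0,0,0],0],
    [1,[0,0,0],0],
    [1,[0,0,0],0],
    [1,[0,0,0],0],
    [1,[0,0,10],0],
    [1,[0,0,30],0],
    [1,[0,0,60],0],
    [1,[0,0,95],0],
    [1,[0,0,130],0],
    [1,[0,0,160],0],
    [1,[0,0,175.5],0],
    [1,[0,0,175.5],0]
  ]
}}

```text
time_s: 59.9
ee_pos: [592.5, 7.2, 293.6]
ee_rot: [0.4, 89.6, 0.3]
force: [0.0, -0.3, 0.3]
gripper_width: 91.1
```

{"fn": "arm_command", "kwargs": {
  "deltas": [
    [1,[-15,30,0],0],
    [1,[-30,65,0],0],
    [1,[-47,100,0],0],
    [1,[-65,135,0],0],
    [1,[-82,170,0],0],
    [1,[-98,203,0],0],
    [1,[-111.4,232.5,0],0],
    [1,[-111.4,232.5,0],0],
    [1,[-111.4,232.5,0],0]
  ]
}}

```text
time_s: 60.8
ee_pos: [479.3, 239.8, 289.2]
ee_rot: [-132.4, 89.9, -132.4]
force: [-0.9, 0.1, -0.4]
gripper_width: 91.4
```

```bash
python3 pic.py r4; python3 m3.py '{"soap_bottle":(659.7,82.7,6,0),"brush_holder":(591.3,7,6,0)}'
```

```text
60.9 [480.01930116 238.85113553 289.4014083 ] [-0.03172502 -0.13573922  0.28525379] 91.09232603487757
missing 0 soap_bottle
soap_bottle [ 6.5972e+02  8.3540e+01 -9.0000e-02] 0.063 [ 6.596e+02  8.330e+01 -1.000e-01]
brush_holder [ 5.9131e+02  6.5400e+00 -2.0000e-02] 0.104 [592.   6.  -0.] [590.7   7.3  -0. ]
```

View pics/r4_side.png

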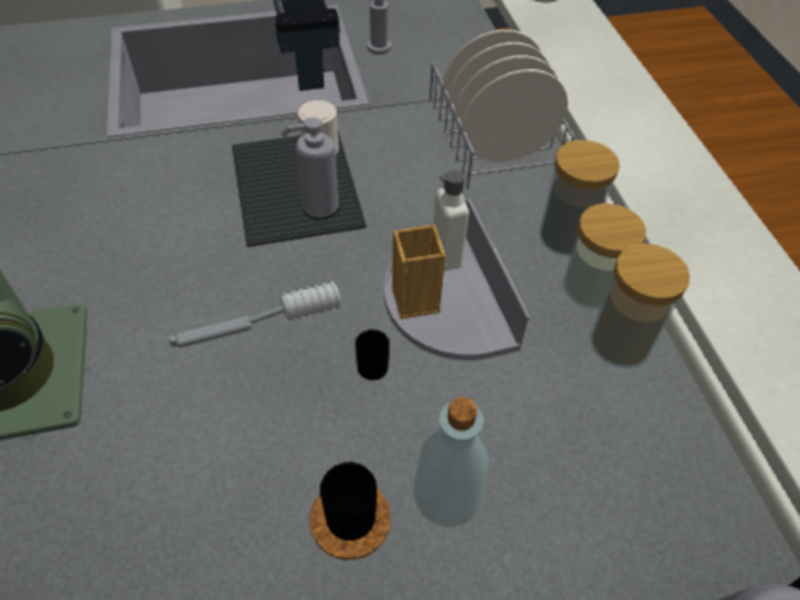

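{"fn": "arm_command", "kwargs": {
  "deltas": [
    [1,[0,0,-15],0],
    [1,[0,0,-50],0],
    [1,[0,0,-90],0],
    [1,[0,0,-120],0],
    [1,[0,0,-145],0],
    [1,[0,0,-160],0],
    [1,[0,0,-167],0],
    [1,[0,0,-167],0],
    [1,[0,0,-167],0],
    [0,[0,0,-167],0],
    [0,[0,0,-167],0],
    [0,[0,0,-167],0],
    [0,[0,0,-167],0],
    [0,[0,0,-167],0],
    [0,[0,0,-167],0],
    [0,[0,0,-167],0]
  ],
  "grip_force": 30
}}

```text
time_s: 62.8
ee_pos: [480.0, 239.7, 123.3]
ee_rot: [24.5, 90.0, 24.4]
force: [-0.4, -1.4, 3.9]
gripper_width: 61.1
```

{"fn": "arm_command", "kwargs": {
  "deltas": [
    [0,[0,0,5],0],
    [0,[0,0,15],0],
    [0,[0,0,30],0],
    [0,[0,0,50],0],
    [0,[0,0,75],0],
    [0,[0,0,100],0],
    [0,[0,0,125],0],
    [0,[0,0,145],0],
    [0,[0,0,155],0],
    [0,[0,0,160],0],
    [0,[0,0,160],0]
  ]
}}

```text
time_s: 63.9
ee_pos: [479.8, 239.7, 282.9]
ee_rot: [146.2, 90.0, 146.1]
force: [0.3, 0.7, -3.0]
gripper_width: 61.6
```

{"fn": "arm_command", "kwargs": {
  "deltas": [
    [0,[2,-8,0],0],
    [0,[6,-25,0],0],
    [0,[12,-50,0],0],
    [0,[21,-78,0],0],
    [0,[31,-107,0],0],
    [0,[43,-137,0],0],
    [0,[55,-167,0],0],
    [0,[67,-197,0],0],
    [0,[79,-225,0],0],
    [0,[92,-252,0],0],
    [0,[107,-277,0],0],
    [0,[128,-293,0],0],
    [0,[152,-304,0],0],
    [0,[173,-309,0],0],
    [0,[185,-310,0],0],
    [0,[189,-310,0],0],
    [0,[189,-310,0],0],
    [0,[189,-310,0],0]
  ]
}}

```text
time_s: 65.7
ee_pos: [668.0, -70.3, 282.5]
ee_rot: [173.6, 89.9, 173.5]
force: [0.3, -0.1, -3.5]
gripper_width: 61.5
```

```bash
python3 pic.py r5
```

```text
65.8 [668.13907616 -70.14612577 283.12024757] [-0.1622384  -0.30428915 -2.02404863] 61.45101999609958
```

View pics/r5_side.png

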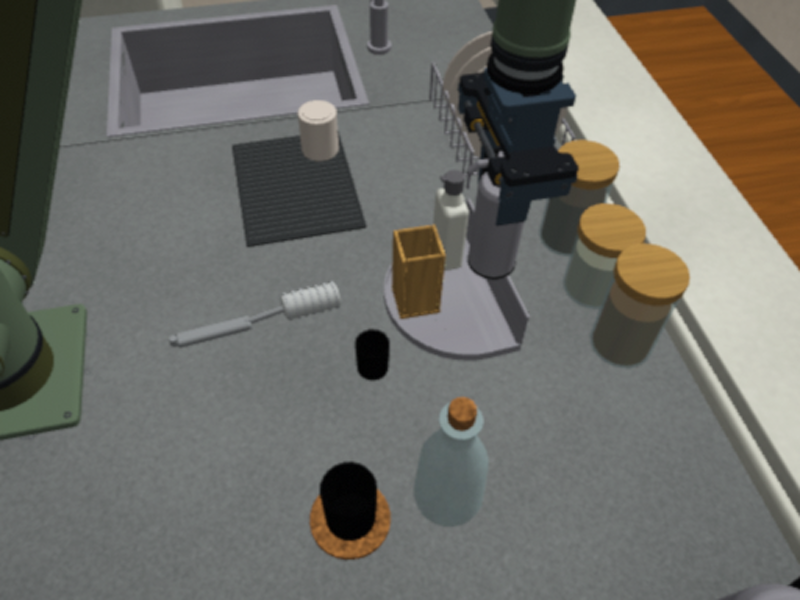

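{"fn": "arm_command", "kwargs": {
  "deltas": [
    [0,[0,0,-10],0],
    [0,[0,0,-30],0],
    [0,[0,0,-55],0],
    [0,[0,0,-80],0],
    [0,[0,0,-105],0],
    [0,[0,0,-125],0],
    [0,[0,0,-140],0],
    [0,[0,0,-150],0],
    [0,[0,0,-154],0],
    [0,[0,0,-156],0],
    [0,[0,0,-158],0],
    [0,[0,0,-159],0],
    [0,[0,0,-159],0],
    [0,[0,0,-159],0]
  ]
}}

```text
time_s: 67.2
ee_pos: [669.1, -70.3, 124.4]
ee_rot: [3.1, 90.0, 3.0]
force: [0.4, 0.1, -3.5]
gripper_width: 61.6
```

{"fn": "arm_command", "kwargs": {
  "deltas": [
    [0,[0,0,-0.5],0],
    [0,[0,0,-1],0],
    [0,[0,0,-1],0]
  ]
}}

```text
time_s: 67.5
ee_pos: [669.0, -70.3, 123.4]
ee_rot: [6.2, 90.0, 6.1]
force: [0.3, 0.1, -0.7]
gripper_width: 61.2
```

{"fn": "arm_command", "kwargs": {
  "deltas": [
    [0,[0,0,-0.5],0],
    [0,[0,0,-0.7],0]
  ]
}}

```text
time_s: 67.7
ee_pos: [669.2, -70.3, 123.3]
ee_rot: [-1.4, 89.9, -1.5]
force: [-0.9, 0.9, 5.8]
gripper_width: 61.6
```

Contact; release, rise and back off towards the robot side for a clear view.

{"fn": "arm_command", "kwargs": {
  "deltas": [
    [0.8,[0,0,0],0],
    [1,[0,0,0],0],
    [1,[0,0,0],0],
    [1,[0,0,0],0],
    [1,[0,0,0],0],
    [1,[0,0,10],0],
    [1,[0,0,30],0],
    [1,[0,0,60],0],
    [1,[0,0,95],0],
    [1,[0,0,130],0],
    [1,[0,0,160],0],
    [1,[0,0,168],0],
    [1,[0,0,168],0]
  ]
}}

```text
time_s: 69.0
ee_pos: [669.3, -70.3, 291.8]
ee_rot: [-4.9, 89.8, -5.0]
force: [0.7, 0.0, -0.3]
gripper_width: 91.4
```

{"fn": "arm_command", "kwargs": {
  "deltas": [
    [1,[-22,30,0],0],
    [1,[-50,65,0],0],
    [1,[-75,100,0],0],
    [1,[-100,135,0],0],
    [1,[-125,170,0],0],
    [1,[-150,204,0],0],
    [1,[-175,238,0],0],
    [1,[-200,272,0],0],
    [1,[-225,305,0],0],
    [1,[-250,340,0],0],
    [1,[-275,374,0],0],
    [1,[-300,408,0],0],
    [1,[-325,442,0],0],
    [1,[-350,475,0],0],
    [1,[-370,502,0],0],
    [1,[-370,502,0],0],
    [1,[-370,502,0],0],
    [1,[-370,502,0],0]
  ]
}}

```text
time_s: 70.8
ee_pos: [299.1, 430.6, 289.2]
ee_rot: [-113.6, 89.9, -113.8]
force: [-0.9, 0.4, -0.3]
gripper_width: 91.2
```

```bash
python3 pic.py r6; python3 m3.py '{"soap_bottle":(659.7,82.7,6,0),"brush_holder":(591.3,7,6,0),"dispenser":(669,-70.5,6,0),"tumbler":(432,-307,8,0)}'
```

```text
70.9 [299.52027405 430.63013955 289.82095804] [-0.19517621 -0.80462819  0.37533965] 91.37963803294433
soap_bottle [ 6.6021e+02  8.2230e+01 -1.1000e-01] 0.198 [661.9  81.    0. ] [ 6.594e+02  8.320e+01 -1.000e-01]
brush_holder [ 5.9138e+02  6.6400e+00 -1.0000e-02] 0.06 [591.6   6.1  -0. ] [591.    7.4  -0. ]
dispenser [669.   -70.51  -0.  ] 0.143 [ 6.691e+02 -7.080e+01  1.000e-01] [ 6.689e+02 -7.050e+01  1.000e-01]
tumbler [ 4.3344e+02 -3.0690e+02  2.2000e-01] 0.103 [ 4.344e+02 -3.068e+02  3.000e-01] [ 4.329e+02 -3.069e+02  3.000e-01]
```

View pics/r6_side.png

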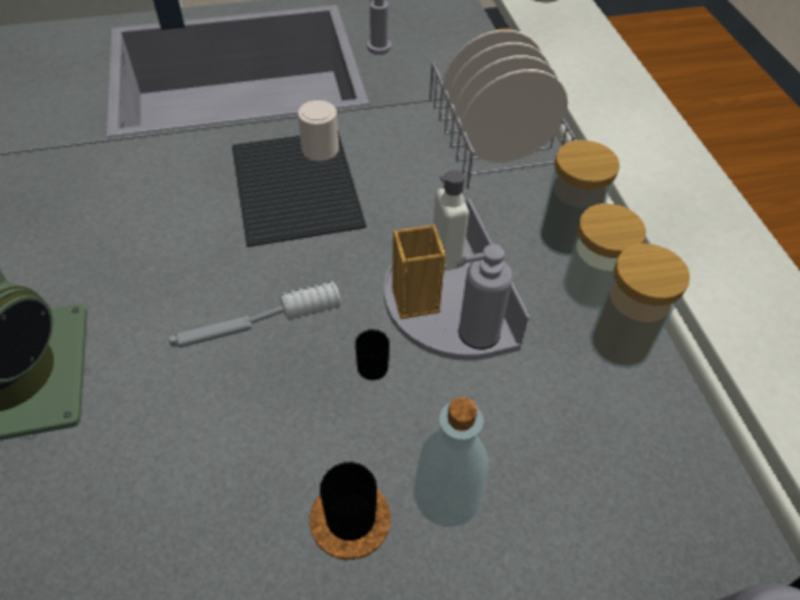

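View pics/r6_top.png

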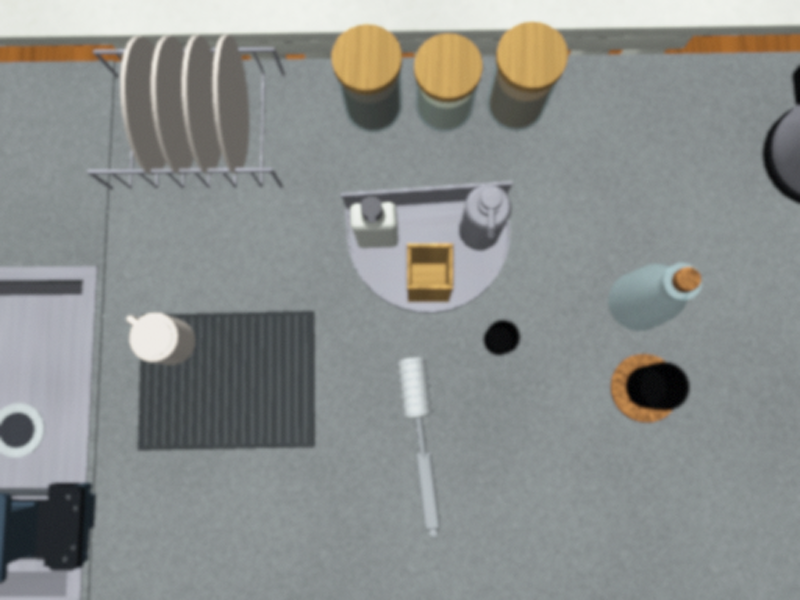

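```bash
python3 -c "
from workcell import env
print(env.job_done())"
```

```text
the job is handed in; nothing more can be done
None
```

I moved the dispenser, brush holder and soap bottle from the tray to the drying mat. The large tumbler then went onto the coaster, and the bottle, holder and dispenser went back, in that order. I handed the job in at about 71 s of the 147 s allowed; it returned no verdict.

Last checks, from both cameras:

| Thing | Position before (mm) | Position at the end (mm) |
|---|---|---|
| Dispenser | (669.3, -70.7) | (669.0, -70.5) |
| Brush holder | (591.6, 6.9) | (591.4, 6.6) |
| Soap bottle | (660.0, 82.7) | (660.2, 82.2) |
| Tumbler, against the coaster centre | coaster (432.2, -307.1) | (433.4, -306.9) |

- **Limits:** all four are within about 1.5 mm of target, against a limit of 15 mm, and stand upright in the pictures.
- **Bystanders:** the carafe, mug and bottle brush show no visible shift in the pictures. I did not re-measure them.
- **Gripper:** it is open and clear of everything.

**Where the checks disagreed:**
- The top and side views differed by about 2 to 3 mm on the soap bottle, with an uncertain turn of about 0.1 rad.
- The detector missed some things when the arm hid them. With the bottle mostly hidden, one top-view fit put it about 40 mm off; I discounted it because the side view agreed with where it was set down.

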